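# Lock out the grinder: isolator off, snap the lockout cover on and hold it down

## Task

The bench grinder has to be locked out before its abrasive disc is changed: turn the isolator's bar handle on its deck clockwise until it clicks over from on to off, then take the loose lockout cover from the bench and press it straight down over the handle, its padlock ear beside the ear of the base, until both spring clips snap and it sits flush on its seat. Keep pressing it firmly down and finish like that, with the gripper still on the cover, so that I can put the padlock through; leave the padlock and the other loose things where they are.

Things in the scene. Friction and masses are not known exactly. Their poses are not given: they have to be found in the camera images.
- seat (a point): Centre of the flat top of the lockout base, the seat for the cover's lower edge, 134 mm above the bench, fixed on the grinder's deck. x points to the grinder's rear, y to the left seen from its front, z up. On it, inside the cover's place, stands the switch's grey boss: 56 mm in x, 44.4 mm in y, 18 mm high, top edges rounded 5 mm.
- base_ear (a point): Centre of the 9 mm padlock hole in the base's upright ear, a tab 4 mm thick (y 1.2 to 5.2 mm, x -52 to -36 mm, 18 mm high) at the front of the base: at (-44, +3.2, +10) mm from the seat. With the cover home, the cover's ear stands beside it and the two holes line up.
- isolator (a joint): Handle angle (rad): 0 = on, 1.047 (60 degrees clockwise from above) = off, a stop at each end; it starts on. The bar lies 60 degrees anticlockwise (from above) of the seat's x axis when on, along that axis (front to back) when off. A detent resists with about 0.15 N m at first; half way it flips over and drives the handle on to the other stop.
- isolator_grip (a point): Point on the handle's upright axis, 30 mm above the seat, at the height to grip. The handle is a black bar 44 mm long and 12 mm wide, its top 38 mm above the seat, on a 38 mm disc (its top 21 mm above the seat). This frame turns with the handle; the bar lies 60 degrees anticlockwise (from above) of the frame's x axis.
- cover: Loose grey cover, open side down on the bench, about 90 g: shell 66 (x) x 54 (y) x 45 mm high, walls 3 mm; origin at the centre of its lower edge, z up; padlock ear at the front (-x) to x = -52 mm. Home: origin at seat, axes alike. Two inner ribs leave a 20 mm slot along x (z above 23 mm), so it goes over the handle only when that is off.
- cover_rib (a point): Middle of the grip rib on the cover's top: 40 mm long (x), 12 mm thick (y), 24 mm high, from 45 to 69 mm above the cover's lower edge (this point 57 mm); pinch it across y. Same axes as the cover.
- cover_ear (a point): Centre of the 9 mm hole in the cover's upright padlock ear (4 mm thick, y -5.2 to -1.2 mm): at (-44, -3.2, +10) mm from the cover's origin.
- lockout_base: Dark steel plate 78 x 76 x 4 mm under the seat, with its ear and the boss; same frame as seat. Beside the seat stand two upright steel spring clips, 24 mm long in x, tops 18 mm above the seat, at y = +35 and -35 mm; their rounded noses reach in to y = +28.4 and -28.4 mm, 13.6 mm above the seat, and give way outwards as the cover is pressed past.
- grinder: White single-wheel grinder-polisher, fixed: 440 mm deep (x), 370 mm wide (y); origin under its centre, on the bench; front to -x; deck 130 mm high, bowl rim 168 mm. The seat is at (-150, +85, 134) mm in its frame. A round speed dial and a push button (not part of the job) stand on the deck to the right of the isolator.
- padlock: Brass padlock lying flat on the bench, body 34 x 40 x 20 mm with steel shackle; bystander.
- suspension_bottle: White plastic bottle, 56 mm diameter, 140 mm high, upright on the bench; bystander.
- specimen: Black resin specimen mount, 32 mm diameter, 20 mm high, on the bench; bystander.
- rook: White 3D-printed chess rook, 30 mm diameter, 48 mm high, on the bench; bystander.
- cover_bead (a point): Crest height of the snap beads: point on the cover's middle plane, 8 mm above its lower edge. A bead 42 mm long runs along each long side, crest at y = +31 and -31 mm. The beads meet the clip noses when the cover's lower edge is about 11 mm above the seat; pushing past takes some 10 to 15 N, then the force drops and the edge meets the seat. Keep 10 to 20 N on it then.
There are look-alikes about, which are no part of the job. Several things have the shape of the cover; the one meant has the colours described above.

How it is judged:
By the outcome, as a careful person would: the job done as asked, in the order asked, and still so for the second after the job is handed in, while the arm keeps its last pose, push and grip.
It also fails if it takes over 58 s, if anything falls off the work surface, if the arm or the gripper's body presses on something with over 40 N, if the wrist force passes 120 N, or if a joint passes its speed limit or range.

## Robot

A 6-joint arm with a two-finger parallel gripper is mounted at the origin on the work surface. World frame = base frame: x ahead of the robot, y to its left, z up, the work surface at z = 0. Lengths are in m, angles in rad, forces in N, time in s.
With the tool pointing down it reaches from about 0.15 to 0.775 m from the base axis. Payload 6.1 kg.
Tool frame: the origin (TCP) lies on the centre line of the jaws, within the pads' length; the fingertips stand 19 mm ahead of it and the grasp point (between the pads) is the TCP; z points along the fingers, y is the line along which they close (so a half turn about z gives the same grasp; the last joint's range is limited). The gripper opens to 85 mm and grips with 20 to 120 N. Pads are 22 mm wide; open, the fingers measure 114 mm over their backs; the gripper's body (76 mm by 85 mm) begins 54 mm behind the grasp point. The pads swing forward as they close: fully open they stand 13 mm farther back than shut.
Start: joints at [0, 0.126, -0.04, 1.405, 0, 1.571], TCP at [0.525, -0, 0.213] pointing down, gripper open.
Joint ranges: [-2.72, 2.72], [-0.95, 1.95], [-1.27, 1.35], [-1.78, 2.02], [-1.46, 1.47], [-3.14, 3.14]. Speed limits (rad/s): [2.39, 2.39, 3.01, 3.14, 3.14, 3.14].

## Interface

Orientations are given as a 3x3 rotation matrix whose columns are the frame's x, y, z axes.
In Python, from plant import manip, snapshot, calibration gives the robot as it stands.
- The arm moves only by the tool arm_command, never from a script. Its argument "moves" is a list of rows, each a list of 3 entries, a list of its own where there are three numbers: the shift along the tool's x, y, z scaled (see below), then the turn about the tool's z scaled (see below), then the gripper command: -1 is shut, 1 is fully open, values between are in proportion. A call has 1 to 5 rows; each row shifts and turns the commanded pose from where the row before left it, along the tool's axes as they then stand; what a row does not reach is not made up. The controller multiplies each number of a shift by 30 cm and each number of a turn by 0.12 rad. A row lasts 1/8 s, in which the tool goes at most 62.5 mm and 10.7 degrees, less where a joint would pass 70% of its speed; a pose out of reach is approached as far as the arm can. A call with a number of a shift or a turn outside -1 to 1 is refused whole. A call with a gripper value outside its range is refused whole. The fingers move at their own pace and stop on an object; "squeeze" is the grip in N (left out, the last holds). Time passes only in rows, so rows that do not move let the fingers close. It gives the time, the measured TCP pose, the force, the opening and the grip force at its end, in the units of the state.
- manip.observe(): the state, without advancing time (a new reading comes with each control period).
- snapshot(name): name is "scene" or "side" or "wrist"; returns the picture (480x640x3 uint8, red, green, blue); there is no depth.
- calibration(name): a dict with "camera_matrix" (3x3 intrinsics, pixels), "rvec" (rotation vector, rad) and "tvec" (3), from world to camera coordinates, as OpenCV has them; the wrist camera has in their place "tool_from_camera" (4x4, takes a point from camera to tool coordinates, whose origin is the TCP and whose axes are the flange's). Camera axes: x right, y down, z forward; pixel columns grow to the right and rows downward; lengths in m; the calibration is good to about 2 mm. A picture is of the moment at which its call begins: read the wrist's pose just before it. calibration takes no time and is no camera call.
- manip.hand_in(): hands the job in; it is judged then, once.
The state is a dict: "time": time; "q": joint angles; "qd": joint speeds; "tau": joint torques, N m; "tcp_pos": TCP position; "tcp_rot": TCP orientation; "contact_force": force on the tool from outside, world axes, zero at the start; "ft_torque": the same for the moment, N m; "width": finger opening in m; "finger_force": force on a finger pad.
Only numpy, scipy, OpenCV 4.12 (cv2) and the standard library are available. Lean on these libraries where they do the work, as an engineer would, in place of code of your own. Each camera call takes 0.05 s, during which the arm holds its last target. There are 200 camera calls.

## Working session

There is one attempt and no reset: what is moved stays moved. The work goes in short steps, Python scripts to look and compute and a tool call to move; the robot and the scene stay as the last step left them, time stands still between calls to the robot, and variables do not carry over. Pictures are saved under pics/ and viewed, at most 10 in all, crops included, and the job is handed in when it is done.

Besides the shell and the picture viewer there is one more tool, called after ">>>" by a JSON object that holds its "op" and its "data". arm_command: Moves the arm, as the interface text tells. Its arguments: {"type":"object","properties":{"moves":{"type":"array","items":{"type":"array"}},"squeeze":{"type":"number"}},"required":["moves"]}

```bash
ls; mkdir -p pics; python3 - <<'E'
from plant import manip, snapshot, calibration
import cv2, numpy as np
for n in ("scene","side"):
    im=snapshot(n); cv2.imwrite(f"pics/{n}0.png",im[:,:,::-1])
    c=calibration(n); print(n,c)
    R=cv2.Rodrigues(np.array(c["rvec"],float))[0]; print(-R.T@np.array(c["tvec"]).ravel())
print(calibration("wrist")); s=manip.observe(); print({k:np.round(v,3) for k,v in s.items()})
E
```

```text
pics
scene {'camera_matrix': array([[489.80128727,   0.        , 313.33530496],
       [  0.        , 489.80128727, 246.05390027],
       [  0.        ,   0.        ,   1.        ]]), 'rvec': array([ 0.92301702,  2.70752851, -0.74965493]), 'tvec': array([ 0.32905073, -0.27190527,  1.35390658])}
[0.8411567  0.52860785 1.01405081]
side {'camera_matrix': array([[614.62201062,   0.        , 312.68968373],
       [  0.        , 614.62201062, 236.33406888],
       [  0.        ,   0.        ,   1.        ]]), 'rvec': array([ 2.24180212, -0.76712362,  0.33985767]), 'tvec': array([-0.34434486,  0.35360906,  1.0684173 ])}
[-0.05828432 -0.61237613  1.00335771]
{'camera_matrix': array([[352.19285454,   0.        , 322.27739473],
       [  0.        , 352.19285454, 237.52595486],
       [  0.        ,   0.        ,   1.        ]]), 'tool_from_camera': array([[-6.83987620e-04, -9.52559748e-01, -3.04350882e-01,
         7.89294736e-02],
       [ 9.99999763e-01, -6.74477020e-04, -1.36381398e-04,
        -6.67156670e-04],
       [-7.53662462e-05, -3.04350903e-01,  9.52559983e-01,
        -1.59802403e-01],
       [ 0.00000000e+00,  0.00000000e+00,  0.00000000e+00,
         1.00000000e+00]])}
{'time': np.float64(0.1), 'q': array([ 0.   ,  0.126, -0.041,  1.405, -0.   ,  1.571]), 'qd': array([-0.001, -0.001,  0.003, -0.   , -0.   , -0.   ]), 'tau': array([-2.0000e-03, -4.3691e+01,  3.5361e+01,  1.4000e-02, -0.0000e+00,
        0.0000e+00]), 'tcp_pos': array([0.525, 0.   , 0.213]), 'tcp_rot': array([[-0.   ,  1.   , -0.001],
       [ 1.   ,  0.   , -0.   ],
       [-0.   , -0.001, -1.   ]]), 'contact_force': array([ 0.546, -0.666,  0.207]), 'ft_torque': array([-0.008, -0.028,  0.045]), 'finger_force': np.float64(0.0), 'width': np.float64(0.085)}
```

View pics/scene0.png

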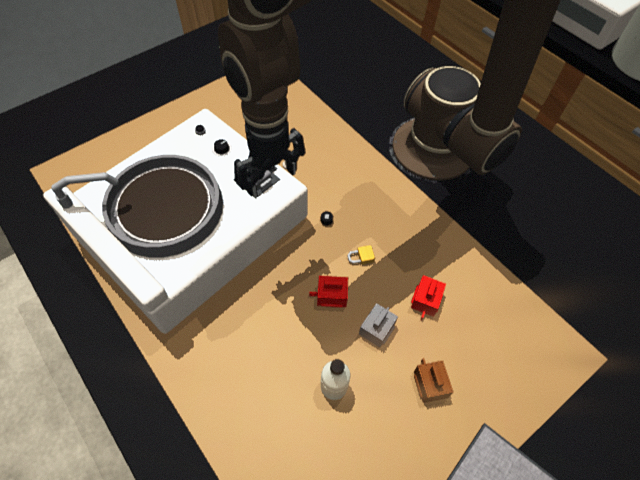

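View pics/side0.png

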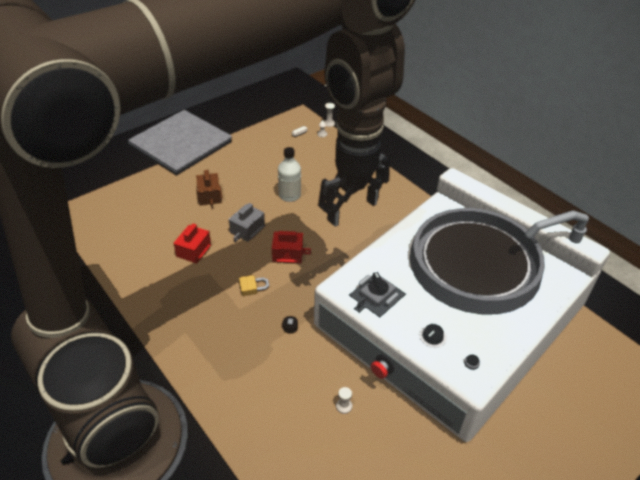

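The grey cover is at scene (378,325) and side (247,221). The look-alikes are dark red at scene (332,291), red at (429,295) and brown at (434,381). The isolator is at side (377,288), hidden by the gripper in the scene view. Next I'll confirm the cover in a crop and get rough positions.

```bash
cat > h.py <<'E'
from plant import manip, snapshot, calibration
import cv2, numpy as np
def cam(n, s=None):
    c=calibration(n); K=np.array(c["camera_matrix"])
    if n!="wrist":
        R=cv2.Rodrigues(np.array(c["rvec"],float))[0]; t=np.array(c["tvec"]).ravel()
        return K,R,t
    s=s or manip.observe(); T=np.eye(4); T[:3,:3]=s["tcp_rot"]; T[:3,3]=s["tcp_pos"]
    M=np.linalg.inv(T@c["tool_from_camera"]); return K,M[:3,:3],M[:3,3]
def ray(C,uv):
    K,R,t=C; d=R.T@np.linalg.inv(K)@np.array([*uv,1.]); return -R.T@t, d/np.linalg.norm(d)
def onz(C,uv,z):
    o,d=ray(C,uv); return o+d*(z-o[2])/d[2]
def tri(obs):  # [(C,uv),...] -> point, residual
    A=np.zeros((3,3)); b=np.zeros(3); L=[]
    for C,uv in obs:
        o,d=ray(C,uv); P=np.eye(3)-np.outer(d,d); A+=P; b+=P@o; L.append((o,P))
    p=np.linalg.solve(A,b); return p, max(np.linalg.norm(P@(p-o)) for o,P in L)
def proj(C,p):
    K,R,t=C; q=K@(R@np.array(p)+t); return q[:2]/q[2]
E
python3 - <<'E'
from h import *
S,D=cam("scene"),cam("side")
a=cv2.imread("pics/scene0.png");b=cv2.imread("pics/side0.png")
A=cv2.resize(a[285:365,340:420],None,fx=5,fy=5,interpolation=cv2.INTER_CUBIC)
B=cv2.resize(b[185:265,205:285],None,fx=5,fy=5,interpolation=cv2.INTER_CUBIC)
cv2.imwrite("pics/crop1.png",np.hstack([A,B]))
print("cover",tri([(S,(380,317)),(D,(247,212))]), onz(S,(378,325),.045),onz(D,(247,221),.045))
print("seat",onz(D,(377,292),.134), "padlock",onz(D,(247,285),.01),"bottle",onz(D,(289,195),.0),"deckcorner",onz(D,(318,293),.13),onz(S,(307,185),.13))
E
```

```text
cover (array([0.47631156, 0.29942652, 0.05831612]), np.float64(0.0028792714341234478)) [0.48428816 0.30889283 0.045     ] [0.46876591 0.28444263 0.045     ]
seat [ 0.50372554 -0.10641705  0.134     ] padlock [0.37621757 0.14963355 0.01      ] bottle [0.63052158 0.34270585 0.        ] deckcorner [ 0.41741542 -0.03902025  0.13      ] [ 0.41716392 -0.02518487  0.13      ]
```

View pics/crop1.png

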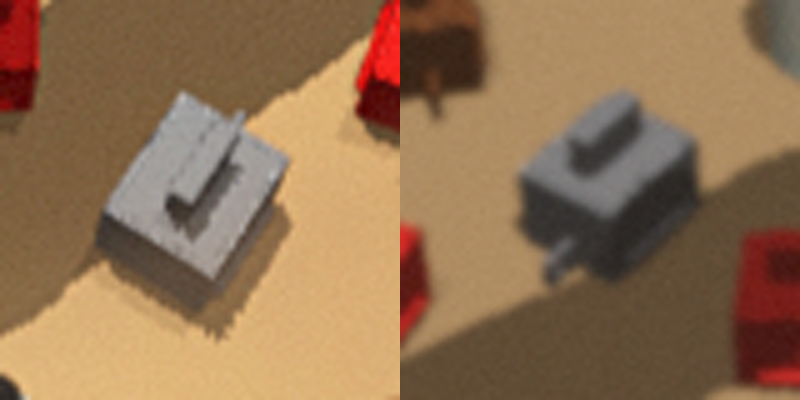

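The crop confirms the grey cover: its grip rib runs diagonally and its ear points toward the robot, at about side px (237,236). Now I'll look at the isolator with the wrist camera.

>>> {"op": "arm_command", "data": {"moves": [[[-0.17,-0.035,-0.1],0,1],[[-0.17,-0.035,-0.1],0,1],[[0,0,0],0,1],[[0,0,0],0,1]]}}

```text
time: 0.6
tcp_pos: [0.5038, -0.102, 0.2729]
tcp_rot: [[0.001, 1.0, -0.001], [1.0, -0.001, 0.0], [0.0, -0.001, -1.0]]
contact_force: [-0.4, 0.3, -1.0]
width: 0.0855
finger_force: 0.0
```

```bash
python3 - <<'E'
from h import *
import pickle
s=manip.observe(); im=snapshot("wrist"); cv2.imwrite("pics/w1.png",im[:,:,::-1]); pickle.dump(s,open("w1.pkl","wb"))
print(s["tcp_pos"],s["qd"].round(3)); C=cam("wrist",s); print(proj(C,(.504,-.106,.134)))
cv2.imwrite("pics/scene1.png",snapshot("scene")[:,:,::-1])
E
```

```text
[ 0.50384135 -0.10203451  0.27291951] [ 0.025  0.007 -0.017 -0.001 -0.003 -0.001]
[323.36939361 224.01109949]
```

View pics/w1.png

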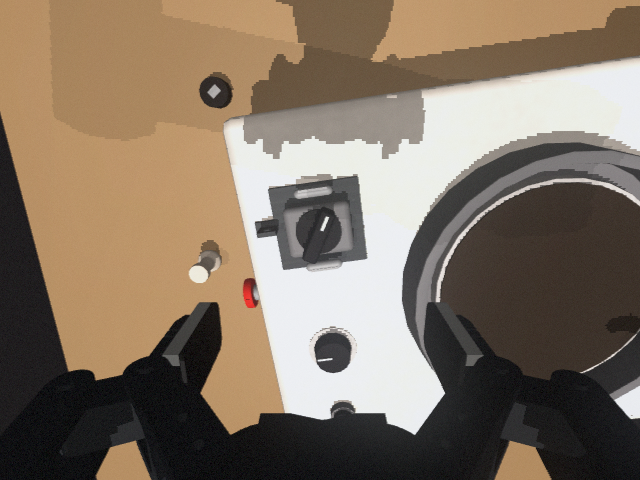

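The wrist view shows the base plate with corners near (269,188), (358,176), (367,259) and (282,269). The ear is on the left at (266,229), and the black bar is at (319,231), tilted about 66° in the image. I'll take a second wrist position to triangulate.

>>> {"op": "arm_command", "data": {"moves": [[[0.1,-0.12,0.06],0,1],[[0.1,-0.12,0.06],0,1],[[0,0,0],0,1],[[0,0,0],0,1]]}}

```text
time: 1.2
tcp_pos: [0.4323, -0.0413, 0.2374]
tcp_rot: [[-0.002, 1.0, 0.0], [1.0, 0.002, -0.0], [-0.0, 0.0, -1.0]]
contact_force: [0.4, -0.3, 1.1]
width: 0.0856
finger_force: 0.0
```

```bash
cat > plate.py <<'E'
from h import *
import pickle
def corners(im, guess, half=75):
    g=cv2.cvtColor(im,cv2.COLOR_BGR2GRAY); x0,y0=int(guess[0]-half),int(guess[1]-half)
    r=g[y0:y0+2*half,x0:x0+2*half]; m=(cv2.GaussianBlur(r,(3,3),0)<135).astype(np.uint8)*255
    m=cv2.morphologyEx(m,cv2.MORPH_CLOSE,np.ones((17,17))); m=cv2.morphologyEx(m,cv2.MORPH_OPEN,np.ones((31,31)))
    n,l,st,ce=cv2.connectedComponentsWithStats(m); 
    k=l[half,half]; cs=cv2.findContours((l==k).astype(np.uint8),cv2.RETR_EXTERNAL,cv2.CHAIN_APPROX_NONE)[0][0]
    h=cv2.convexHull(cs); e=.02
    while len(p:=cv2.approxPolyDP(h,e*cv2.arcLength(h,True),True))>4: e+=.01
    return p[:,0].astype(float)+[x0,y0], st[k]
E
python3 - <<'E'
from plate import *
s=manip.observe(); im=snapshot("wrist"); cv2.imwrite("pics/w2.png",im[:,:,::-1]); pickle.dump(s,open("w2.pkl","wb"))
print(s["tcp_pos"],s["qd"].round(3))
P=[]
for n in "w1","w2":
    s=pickle.load(open(n+".pkl","rb")); C=cam("wrist",s); im=cv2.imread(f"pics/{n}.png"); g=proj(C,(.504,-.106,.134))
    c,st=corners(im,g); print(n,c.tolist(),st)
    c=c[np.argsort(np.arctan2(*(c-c.mean(0)).T[::-1]))]; P.append((C,c))
    w=np.array([onz(C,q,.134) for q in c]); print(w.round(4).tolist(), w.mean(0), np.linalg.norm(np.roll(w,-1,0)-w,axis=1))
for i in range(4): print(tri([(C,c[i]) for C,c in P]))
E
```

```text
[ 0.43228786 -0.04133603  0.23744992] [-0.016  0.018  0.031  0.003 -0.001 -0.   ]
w1 [[357.0, 179.0], [363.0, 258.0], [283.0, 264.0], [271.0, 188.0]] [  23   30   93   86 7172]
[[0.4594, -0.0741, 0.134], [0.5325, -0.0666, 0.134], [0.5399, -0.138, 0.134], [0.4671, -0.1438, 0.134]] [ 0.49973036 -0.10562332  0.134     ] [0.07346019 0.07183648 0.07301256 0.07009748]
w2 [[354.0, 269.0], [447.0, 260.0], [482.0, 379.0], [362.0, 347.0]] [   21    30   129   120 10706]
[[0.4573, -0.0732, 0.134], [0.5316, -0.0653, 0.134], [0.5756, -0.1801, 0.134], [0.4664, -0.1466, 0.134]] [ 0.50770608 -0.11632447  0.134     ] [0.07470298 0.12295818 0.11427658 0.07399848]
(array([ 0.45817093, -0.07547095,  0.12783433]), np.float64(0.0004186826343178857))
(array([ 0.53295518, -0.06700886,  0.13005908]), np.float64(0.00017843128660031783))
(array([ 0.52786053, -0.10504689,  0.22307836]), np.float64(0.0016912394109029273))
(array([ 0.4666839 , -0.14328086,  0.1373958 ]), np.float64(0.0011592960746011573))
```

View pics/w2.png

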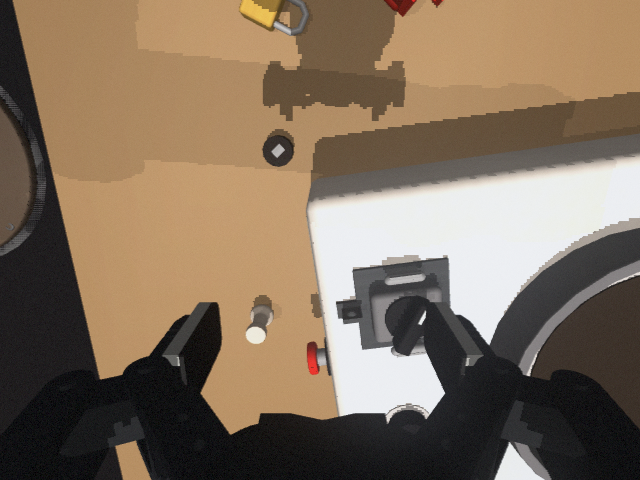

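The right finger hides one plate corner in this view. I'll refine the three visible corners to subpixel, plus the bar's end points.

```bash
python3 - <<'E'
from plate import *
gs={"w1":[(269,188),(358,176),(367,259),(282,269)],"w2":[(354,269),(449,257),None,(363,349)]}
pts={};Cs={}
for n in gs:
    s=pickle.load(open(n+".pkl","rb")); Cs[n]=cam("wrist",s); g=cv2.cvtColor(cv2.imread(f"pics/{n}.png"),cv2.COLOR_BGR2GRAY)
    pts[n]=[None if q is None else cv2.cornerSubPix(g,np.array([[q]],np.float32),(5,5),(-1,-1),(3,50,.01))[0,0] for q in gs[n]]
    print(n,pts[n]); w=[None if q is None else onz(Cs[n],q,.134) for q in pts[n]]; print(w)
    if n=="w1":
        w=np.array(w); print("centre",w.mean(0),"sides",np.linalg.norm(np.roll(w,-1,0)-w,axis=1)); 
        for i,j in((0,1),(3,2)): d=w[j]-w[i]; print("yaw x",np.degrees(np.arctan2(d[1],d[0])))
        for i,j in((3,0),(2,1)): d=w[j]-w[i]; print("yaw y",np.degrees(np.arctan2(d[1],d[0]))-90)
for i in (0,1,3): print(tri([(Cs[n],pts[n][i]) for n in gs]))
# side view comparison
D=cam("side"); S=cam("scene")
print("expect side",proj(D,(.5,-.106,.134)),"scene",proj(S,(.5,-.106,.134)))
a=cv2.imread("pics/side0.png")[255:325,335:425];b=cv2.imread("pics/scene1.png")[130:220,220:330]
cv2.imwrite("pics/crop2.png",np.hstack([cv2.resize(x,(400,400),interpolation=cv2.INTER_CUBIC) for x in(a,b)]))
E
```

```text
w1 [array([267.73535, 187.72131], dtype=float32), array([356.21466, 173.68365], dtype=float32), array([366.59903, 258.22687], dtype=float32), array([282.74142, 269.38995], dtype=float32)]
[array([ 0.45661252, -0.073876  ,  0.134     ]), array([ 0.53166703, -0.06211083,  0.134     ]), array([ 0.54320634, -0.13824254,  0.134     ]), array([ 0.46672413, -0.14909873,  0.134     ])]
centre [ 0.49955251 -0.10583202  0.134     ] sides [0.07597104 0.07700125 0.07724886 0.0758993 ]
yaw x 8.908897613178045
yaw x 8.078821662219351
yaw y 7.655936422089908
yaw y 8.618740460475266
w2 [array([352.08893, 268.63174], dtype=float32), array([446.60178, 255.47   ], dtype=float32), None, array([362.13202, 349.18994], dtype=float32)]
[array([ 0.4557299 , -0.07288011,  0.134     ]), array([ 0.53082953, -0.06145744,  0.134     ]), None, array([ 0.46655083, -0.14886894,  0.134     ])]
(array([ 0.45605186, -0.07448646,  0.13024262]), np.float64(3.732191545507769e-05))
(array([ 0.5319169 , -0.06250124,  0.13116878]), np.float64(2.8359852069471333e-05))
(array([ 0.46664198, -0.14940092,  0.13326269]), np.float64(1.1089967623298585e-05))
expect side [375.36142794 292.79633979] scene [256.72679429 179.05013283]
```

The seat comes out at about (0.4995, -0.106), with corner heights 0.130–0.133 against the stated 0.134. The yaw is about 8.3° and the sides 76–77 mm, which is consistent. I'll move above the handle and turn so the jaws close across the bar.

>>> {"op": "arm_command", "data": {"moves": [[[-0.108,0.112,0],0,0.3],[[-0.108,0.112,0],0,0.3],[[0,0,0],1,0.0],[[0,0,0],1,0.0],[[0,0,0],1,0.0]]}}

```text
time: 1.88
tcp_pos: [0.5006, -0.1077, 0.2374]
tcp_rot: [[0.357, 0.934, 0.0], [0.934, -0.357, -0.0], [-0.0, 0.0, -1.0]]
contact_force: [0.1, -0.0, -0.0]
width: 0.043
finger_force: 0.0
```

>>> {"op": "arm_command", "data": {"moves": [[[0,0,0],0.16,0.0],[[0,0,0],0,0.0],[[0,0,0],0,0.0]]}}

```text
time: 2.25
tcp_pos: [0.4994, -0.1069, 0.2375]
tcp_rot: [[0.369, 0.929, 0.0], [0.929, -0.369, -0.0], [0.0, 0.0, -1.0]]
contact_force: [-0.2, -0.5, 0.3]
width: 0.0428
finger_force: 0.0
```

```bash
python3 - <<'E'
from plate import *
s=manip.observe(); im=snapshot("wrist"); cv2.imwrite("pics/w3.png",im[:,:,::-1]); pickle.dump(s,open("w3.pkl","wb"))
print(s["tcp_pos"],s["q"].round(3),s["width"],np.degrees(np.arctan2(*s["tcp_rot"][1::-1,1])))
# bar in w1: dark blob inside boss, on z=.172 ; white mark too
for n in("w1","w3"):
    C=cam("wrist",pickle.load(open(n+".pkl","rb"))); g=cv2.cvtColor(cv2.imread(f"pics/{n}.png"),cv2.COLOR_BGR2GRAY)
    print(n,"seat centre px",proj(C,(.4995,-.106,.134)),"handle top px",proj(C,(.4995,-.106,.172)))
    for k in(-1,1):
        a=np.radians(68.3); print("bar end px",proj(C,(.4995+k*.022*np.cos(a),-.106+k*.022*np.sin(a),.172)))
a=cv2.imread("pics/w1.png")[160:290,240:390];b=cv2.imread("pics/w3.png")[140:400,200:500]
cv2.imwrite("pics/crop3.png",np.hstack([cv2.resize(a,(400,347),interpolation=cv2.INTER_CUBIC),cv2.resize(b,(400,347),interpolation=cv2.INTER_CUBIC)]))
E
```

```text
[ 0.4993975  -0.10689266  0.23750153] [-0.211  0.1   -0.016  1.454 -0.     1.738] 0.04284826499876718 -21.66733978468378
w1 seat centre px [318.63269928 223.67455989] handle top px [318.10448072 236.71177629]
bar end px [307.99329443 261.25967872]
bar end px [328.68648048 211.02083458]
w3 seat centre px [323.28283455 229.73146186] handle top px [323.42578264 245.64297452]
bar end px [323.39803256 275.54858631]
bar end px [323.4551375  214.00792922]
```

View pics/crop3.png

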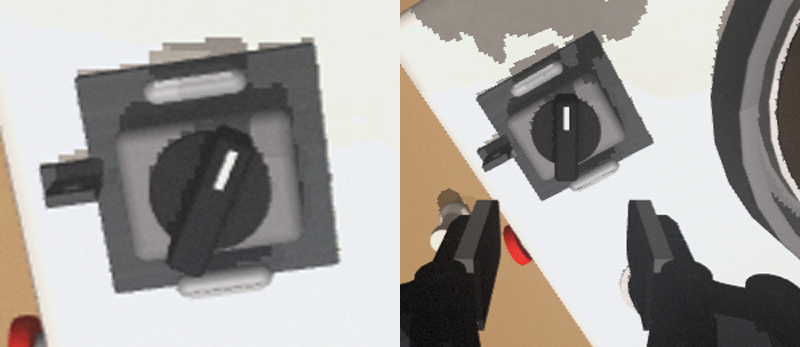

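The predicted bar ends match the image: the bar is centred at w3 px (324,245) and upright between the jaws. I'll descend and grip.

>>> {"op": "arm_command", "data": {"moves": [[[0.003,0,0.1],0,0.0],[[0,0,0.1],0,0.0],[[0,0,0],0,0.0],[[0,0,0],0,-1],[[0,0,0],0,-1]], "squeeze": 40}}

```text
time: 2.92
tcp_pos: [0.5003, -0.1061, 0.179]
tcp_rot: [[0.37, 0.929, 0.002], [0.929, -0.37, -0.001], [0.0, 0.002, -1.0]]
contact_force: [-0.5, 0.8, 0.1]
width: 0.0068
finger_force: 0.0
```

>>> {"op": "arm_command", "data": {"moves": [[[0,0,0],0,-1],[[0,0,0],0,-1]]}}

```text
time: 3.18
tcp_pos: [0.4998, -0.106, 0.178]
tcp_rot: [[0.37, 0.929, 0.001], [0.929, -0.37, -0.0], [0.0, 0.001, -1.0]]
contact_force: [0.1, 0.3, -0.0]
width: 0.0003
finger_force: 0.0
```

The jaws shut on nothing, so I'll look.

```bash
python3 - <<'E'
from h import *
im=snapshot("wrist")[:,:,::-1]; cv2.imwrite("pics/w4.png",im)
b=snapshot("side")[:,:,::-1]; cv2.imwrite("pics/side4.png",b)
D=cam("side");u=proj(D,(.5,-.106,.17)).astype(int);print(u)
x=max(u[0]-60,0);b=b[u[1]-60:u[1]+45,x:x+140]
cv2.imwrite("pics/crop4.png",np.hstack([cv2.resize(im[150:420,180:480],(400,360)),cv2.resize(b,(400,360),interpolation=cv2.INTER_CUBIC)]))
E
```

```text
[377 279]
```

View pics/crop4.png

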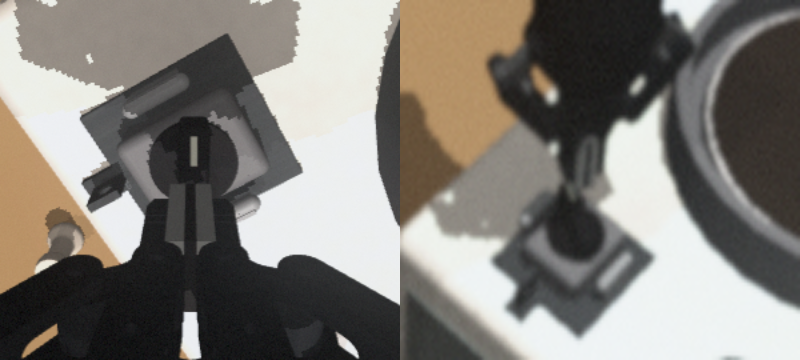

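The fingertips appear to stand at about TCP height or above, higher than the text suggests, so they closed over the bar's top. I'll open slightly, go lower in small steps and watch the force.

>>> {"op": "arm_command", "data": {"moves": [[[0,0,0],0,-0.4],[[0,0,0],0,-0.4],[[0,0,0.02],0,-0.4],[[0,0,0.02],0,-0.4],[[0,0,0],0,-0.4]]}}

```text
time: 3.9
tcp_pos: [0.499, -0.1059, 0.1646]
tcp_rot: [[0.37, 0.929, -0.001], [0.929, -0.37, 0.0], [-0.0, -0.001, -1.0]]
contact_force: [0.7, 1.2, 0.0]
width: 0.0258
finger_force: 0.0
```

>>> {"op": "arm_command", "data": {"moves": [[[0,0,0],0,-1],[[0,0,0],0,-1],[[0,0,0],0,-1]]}}

```text
time: 4.28
tcp_pos: [0.4996, -0.106, 0.1657]
tcp_rot: [[0.37, 0.929, 0.0], [0.929, -0.37, -0.0], [0.0, 0.0, -1.0]]
contact_force: [-0.8, -0.2, 0.6]
width: 0.0
finger_force: 0.0
```

>>> {"op": "arm_command", "data": {"moves": [[[0,0,0.01],0,-1],[[0,0,0],0,-1]]}}

```text
time: 4.53
tcp_pos: [0.4994, -0.1059, 0.1622]
tcp_rot: [[0.37, 0.929, -0.0], [0.929, -0.37, 0.0], [-0.0, -0.0, -1.0]]
contact_force: [-0.5, 0.3, -0.5]
width: 0.0001
finger_force: 0.0
```

>>> {"op": "arm_command", "data": {"moves": [[[0,0,0.01],0,-1],[[0,0,0],0,-1]]}}

```text
time: 4.78
tcp_pos: [0.4993, -0.1059, 0.1592]
tcp_rot: [[0.37, 0.929, -0.001], [0.929, -0.37, 0.0], [-0.0, -0.001, -1.0]]
contact_force: [0.3, -0.1, -0.4]
width: -0.0
finger_force: 0.0
```

```bash
python3 - <<'E'
from h import *
s=manip.observe(); print(s["tcp_pos"],s["contact_force"])
im=snapshot("wrist")[:,:,::-1]; cv2.imwrite("pics/w5.png",im)
C=cam("wrist",s); R,p=s["tcp_rot"],s["tcp_pos"]
for d in(-.02,0,.019): print(d,[proj(C,p+R@np.array([x,0,d])).round(0) for x in(-.011,0,.011)])
a=np.radians(68.3)
print([proj(C,(.4995+k*.022*np.cos(a),-.106+k*.022*np.sin(a),.172)).round(0) for k in (-1,1)])
cv2.imwrite("pics/crop5.png",cv2.resize(im[170:410,180:480],(750,600),interpolation=cv2.INTER_CUBIC))
E
```

```text
[ 0.49932763 -0.10593375  0.15916493] [ 0.25715307 -0.12444268 -0.44680688]
-0.02 [array([324., 332.]), array([325., 310.]), array([325., 288.])]
0 [array([324., 310.]), array([324., 290.]), array([324., 270.])]
0.019 [array([324., 293.]), array([324., 275.]), array([324., 256.])]
[array([325., 343.]), array([325., 258.])]
```

View pics/crop5.png

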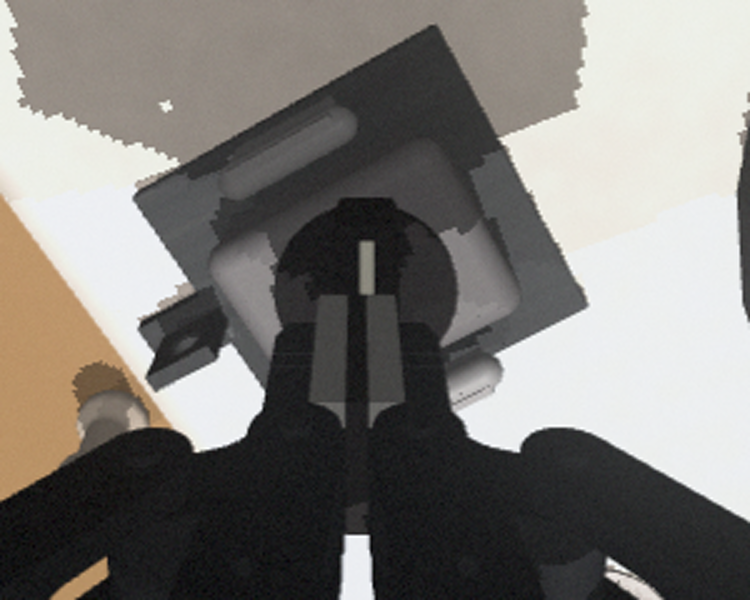

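The pad tips are at crop (357,293), i.e. v≈287. That puts them about 20 mm behind the nominal place, still above the bar's top. I'll go down shut until light contact to find the tip offset.

>>> {"op": "arm_command", "data": {"moves": [[[0,0,0.01],0,-1],[[0,0,0],0,-1]]}}

```text
time: 5.08
tcp_pos: [0.4994, -0.1059, 0.1562]
tcp_rot: [[0.37, 0.929, -0.0], [0.929, -0.37, 0.0], [-0.0, -0.0, -1.0]]
contact_force: [0.0, -0.6, -0.4]
width: -0.0
finger_force: 0.0
```

>>> {"op": "arm_command", "data": {"moves": [[[0,0,0.007],0,-1],[[0,0,0],0,-1]]}}

```text
time: 5.32
tcp_pos: [0.4996, -0.106, 0.1544]
tcp_rot: [[0.37, 0.929, 0.0], [0.929, -0.37, -0.0], [0.0, 0.0, -1.0]]
contact_force: [0.2, -0.1, 0.1]
width: -0.0001
finger_force: 0.0
```

>>> {"op": "arm_command", "data": {"moves": [[[0,0,0.007],0,-1],[[0,0,0],0,-1]]}}

```text
time: 5.58
tcp_pos: [0.4997, -0.106, 0.1541]
tcp_rot: [[0.37, 0.929, 0.002], [0.929, -0.37, -0.0], [0.0, 0.002, -1.0]]
contact_force: [-4.5, 0.5, 11.9]
width: -0.0001
finger_force: 5.9
```

Light contact came at TCP z = 0.154 with the handle top at about 0.172, so the shut tips stand about 18 mm behind the TCP. That agrees with the picture. I'll lift, open, and descend to TCP 0.141, which puts the tips about 4 mm above the disc.

>>> {"op": "arm_command", "data": {"moves": [[[0,0,-0.02],0,-1],[[0,0,0],0,-0.4],[[0,0,0],0,-0.4],[[0,0,0],0,-0.4]]}}

```text
time: 6.08
tcp_pos: [0.4994, -0.1059, 0.1579]
tcp_rot: [[0.37, 0.929, -0.001], [0.929, -0.37, 0.0], [-0.0, -0.001, -1.0]]
contact_force: [0.1, 0.1, -0.2]
width: 0.0255
finger_force: 0.0
```

>>> {"op": "arm_command", "data": {"moves": [[[0,0,0.03],0,-0.4],[[0,0,0.03],0,-0.4],[[0,0,0],0,-0.4]]}}

```text
time: 6.45
tcp_pos: [0.4987, -0.1058, 0.139]
tcp_rot: [[0.37, 0.929, -0.002], [0.929, -0.37, 0.0], [-0.0, -0.002, -1.0]]
contact_force: [-0.3, 0.3, 0.4]
width: 0.0257
finger_force: 0.0
```

>>> {"op": "arm_command", "data": {"moves": [[[0,0,0],0,-1],[[0,0,0],0,-1],[[0,0,0],0,-1]]}}

```text
time: 6.82
tcp_pos: [0.501, -0.1066, 0.1403]
tcp_rot: [[0.37, 0.929, 0.002], [0.929, -0.37, -0.001], [-0.0, 0.003, -1.0]]
contact_force: [6.4, -2.9, -5.2]
width: 0.0109
finger_force: 44.3
```

The bar is gripped (about 11 mm, 44 N). Now I'll turn it clockwise.

>>> {"op": "arm_command", "data": {"moves": [[[0,0.004,0],0.6,-1],[[0,0,0],0.9,-1],[[0,0,0],0.9,-1],[[0,0,0],0.9,-1],[[0,0,0],0.9,-1]]}}

```text
time: 7.45
tcp_pos: [0.5016, -0.107, 0.1403]
tcp_rot: [[0.775, 0.632, 0.002], [0.632, -0.775, -0.001], [0.0, 0.002, -1.0]]
contact_force: [4.4, -2.3, -4.4]
width: 0.0106
finger_force: 44.4
```

>>> {"op": "arm_command", "data": {"moves": [[[0,0,0],0.9,-1],[[0,0,0],0.9,-1],[[0,0,0],0.9,-1],[[0,0,0],0.9,-1],[[0,0,0],0.9,-1]]}}

```text
time: 8.07
tcp_pos: [0.502, -0.1078, 0.1403]
tcp_rot: [[0.99, 0.143, 0.002], [0.143, -0.99, -0.003], [0.002, 0.003, -1.0]]
contact_force: [4.8, -5.8, -5.2]
width: 0.0108
finger_force: 44.3
```

>>> {"op": "arm_command", "data": {"moves": [[[0,0,0],0,-1],[[0,0,0],0,-1]]}}

```text
time: 8.32
tcp_pos: [0.502, -0.1078, 0.1403]
tcp_rot: [[0.989, 0.146, 0.002], [0.146, -0.989, -0.003], [0.002, 0.003, -1.0]]
contact_force: [5.2, -4.5, -5.3]
width: 0.0105
finger_force: 44.3
```

```bash
python3 - <<'E'
from h import *
s=manip.observe(); print(s["tcp_pos"],s["q"].round(3),s["contact_force"].round(1),s["ft_torque"].round(3),s["width"],"tool y deg",np.degrees(np.arctan2(*s["tcp_rot"][1::-1,1])))
E
```

```text
[ 0.50199257 -0.10777997  0.14030757] [-2.100e-01  1.120e-01 -2.160e-01  1.241e+00 -2.000e-03  2.785e+00] [ 5.2 -4.5 -5.3] [-1.047 -0.933 -0.196] 0.010465174335051546 tool y deg -81.60231709404617
```

Turned about 60° with the grip holding. I'll release, lift and check the handle, and move toward a cover view in the same step.

>>> {"op": "arm_command", "data": {"moves": [[[0,0,0],0,-0.3],[[0,0,0],0,-0.3],[[0,0,-0.15],0,-0.3],[[0,0,-0.2],0,-0.3],[[0,0,0],0,-0.3]]}}

```text
time: 8.95
tcp_pos: [0.5026, -0.1067, 0.2505]
tcp_rot: [[0.989, 0.147, 0.008], [0.147, -0.989, -0.002], [0.008, 0.003, -1.0]]
contact_force: [-0.2, -1.3, -0.6]
width: 0.03
finger_force: 0.0
```

```bash
python3 - <<'E'
from h import *
import pickle
s=manip.observe(); im=snapshot("wrist")[:,:,::-1]; cv2.imwrite("pics/w6.png",im); pickle.dump(s,open("w6.pkl","wb"))
print(s["tcp_pos"],s["q"].round(3)); C=cam("wrist",s); u=proj(C,(.4995,-.106,.134)); v=proj(C,(.4995,-.106,.172)); print(u,v)
a=np.radians(8.3); print([proj(C,(.4995+k*.022*np.cos(a),-.106+k*.022*np.sin(a),.172)).round(0) for k in (-1,1)])
x,y=(u-80).astype(int); print(x,y); cv2.imwrite("pics/crop6.png",cv2.resize(im[y:y+160,x:x+160],(480,480),interpolation=cv2.INTER_CUBIC))
E
```

```text
[ 0.50257823 -0.10666224  0.25050417] [-0.209  0.1    0.012  1.474  0.     2.785]
[321.92953746 229.38616432] [321.98477308 244.02373673]
[array([322., 273.]), array([322., 214.])]
241 149
```

View pics/crop6.png

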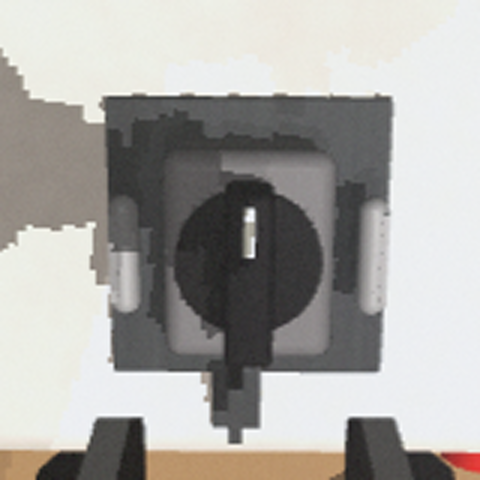

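The handle now lies along the seat's x axis, so it is off. The bar is centred at crop (249,270) on the plate. I'll refine the seat from this view and get the cover's rough yaw.

```bash
python3 - <<'E'
from h import *
import pickle
s=pickle.load(open("w6.pkl","rb")); C=cam("wrist",s); g=cv2.cvtColor(cv2.imread("pics/w6.png"),cv2.COLOR_BGR2GRAY)
gs=[(241+x/3,149+y/3) for x,y in((106,97),(392,97),(382,371),(116,371))]
p=cv2.cornerSubPix(g,np.array(gs,np.float32)[:,None],(5,5),(-1,-1),(3,50,.01))[:,0]; print(p.tolist())
w=np.array([onz(C,q,.134) for q in p]); print(w.round(4).tolist(),w.mean(0),np.linalg.norm(np.roll(w,-1,0)-w,axis=1))
for i,j in((3,0),(2,1)): d=w[j]-w[i]; print("yaw",np.degrees(np.arctan2(d[1],d[0])))
for i,j in((0,1),(3,2)): d=w[j]-w[i]; print("yaw",np.degrees(np.arctan2(d[1],d[0]))+90)
S,D=cam("scene"),cam("side")
ca=lambda x,y:(340+x/5,285+y/5); cb=lambda x,y:(205+(x-400)/5,185+y/5)
# rib top ends, cover top corners
r1=tri([(S,ca(240,115)),(D,cb(560,255))]); print("ear?",r1)
for z,a,b in((.069,ca(225,135),ca(180,190)),): print("rib scene",onz(S,a,z),onz(S,b,z))
c=[onz(S,ca(*q),.045) for q in((182,93),(290,158),(213,278),(103,212))]; c=np.array(c);print(c.round(4).tolist(),c.mean(0),np.linalg.norm(np.roll(c,-1,0)-c,axis=1))
c=[onz(D,cb(*q),.045) for q in((520,175),(610,215),(697,140),(608,100))]; c=np.array(c);print(c.round(4).tolist(),c.mean(0),np.linalg.norm(np.roll(c,-1,0)-c,axis=1))
E
```

```text
Traceback (most recent call last):
cv2.error: OpenCV(4.12.0) :-1: error: (-5:Bad argument) in function 'cornerSubPix'
> Overload resolution failed:
>  - Layout of the output array corners is incompatible with cv::Mat
>  - Expected Ptr<cv::UMat> for argument 'corners'
```

```bash
python3 - <<'E'
from h import *
import pickle
s=pickle.load(open("w6.pkl","rb")); C=cam("wrist",s); g=cv2.cvtColor(cv2.imread("pics/w6.png"),cv2.COLOR_BGR2GRAY)
gs=np.array([[(241+x/3,149+y/3)] for x,y in((106,97),(392,97),(382,371),(116,371))],np.float32).copy()
p=cv2.cornerSubPix(g,gs,(5,5),(-1,-1),(3,50,.01))[:,0]; print(p.tolist())
w=np.array([onz(C,q,.134) for q in p]); print(w.round(4).tolist(),w.mean(0),np.linalg.norm(np.roll(w,-1,0)-w,axis=1))
for i,j in((3,0),(2,1)): d=w[j]-w[i]; print("yaw",np.degrees(np.arctan2(d[1],d[0])))
for i,j in((0,1),(3,2)): d=w[j]-w[i]; print("yaw",np.degrees(np.arctan2(d[1],d[0]))+90)
S,D=cam("scene"),cam("side")
ca=lambda x,y:(340+x/5,285+y/5); cb=lambda x,y:(205+(x-400)/5,185+y/5)
r1=tri([(S,ca(240,115)),(D,cb(560,255))]); print("ear?",r1)
for z,a,b in((.069,ca(225,135),ca(180,190)),): print("rib scene",onz(S,a,z),onz(S,b,z))
c=[onz(S,ca(*q),.045) for q in((182,93),(290,158),(213,278),(103,212))]; c=np.array(c);print(c.round(4).tolist(),c.mean(0),np.linalg.norm(np.roll(c,-1,0)-c,axis=1))
c=[onz(D,cb(*q),.045) for q in((520,175),(610,215),(697,140),(608,100))]; c=np.array(c);print(c.round(4).tolist(),c.mean(0),np.linalg.norm(np.roll(c,-1,0)-c,axis=1))
E
```

```text
[[273.8419494628906, 181.44540405273438], [370.8721008300781, 180.6279296875], [366.78094482421875, 272.5391540527344], [278.5171203613281, 271.9297180175781]]
[[0.5327, -0.063, 0.134], [0.5444, -0.1382, 0.134], [0.4673, -0.1493, 0.134], [0.457, -0.075, 0.134]] [ 0.50035151 -0.1063615   0.134     ] [0.07610816 0.07791251 0.07499242 0.07667629]
yaw 9.051782178842641
yaw 8.22132208193168
yaw 8.893443487098622
yaw 7.952777484214664
ear? (array([0.43397959, 0.28405129, 0.01876689]), np.float64(0.004289779899215398))
rib scene [0.46221499 0.3016295  0.069     ] [0.49346925 0.30852875 0.069     ]
[[0.4541, 0.2699, 0.045], [0.4377, 0.3207, 0.045], [0.4997, 0.3405, 0.045], [0.5169, 0.2906, 0.045]] [0.47712768 0.30540841 0.045     ] [0.05334024 0.06508819 0.05282261 0.06610038]
[[0.4379, 0.3122, 0.045], [0.4558, 0.2651, 0.045], [0.516, 0.2828, 0.045], [0.4988, 0.3311, 0.045]] [0.47712703 0.29777701 0.045     ] [0.0504244  0.06270715 0.05132756 0.06373461]
```

The seat is about (0.500, -0.107) with yaw about 8.5°. The cover is about (0.477, 0.302) with yaw about 17.5°, sides 65×53 mm, which fits 66×54. I need the flipped wrist to stay within q6's range, so I'll turn -189° here first and then travel.

>>> {"op": "arm_command", "data": {"moves": [[[0,0,0],-1,0],[[0,0,0],-1,0],[[0,0,0],-1,0],[[0,0,0],-1,0],[[0,0,0],-1,0]]}}

```text
time: 9.62
tcp_pos: [0.4999, -0.1061, 0.2439]
tcp_rot: [[0.731, 0.683, -0.002], [0.683, -0.731, 0.001], [-0.001, -0.002, -1.0]]
contact_force: [0.9, 0.0, -0.2]
width: 0.0426
finger_force: 0.0
```

>>> {"op": "arm_command", "data": {"moves": [[[0,0,0],-1,0],[[0,0,0],-1,0],[[0,0,0],-1,0],[[0,0,0],-1,0],[[0,0,0],-1,0]]}}

```text
time: 10.25
tcp_pos: [0.4999, -0.1061, 0.2439]
tcp_rot: [[0.217, 0.976, -0.002], [0.976, -0.217, 0.001], [0.0, -0.002, -1.0]]
contact_force: [0.8, 0.4, -0.9]
width: 0.0426
finger_force: 0.0
```

>>> {"op": "arm_command", "data": {"moves": [[[0,0,0],-1,0],[[0,0,0],-1,0],[[0,0,0],-1,0],[[0,0,0],-1,0],[[0,0,0],-1,0]]}}

```text
time: 10.88
tcp_pos: [0.4999, -0.1061, 0.2439]
tcp_rot: [[-0.372, 0.928, -0.002], [0.928, 0.372, 0.001], [0.001, -0.002, -1.0]]
contact_force: [0.7, -0.2, 0.4]
width: 0.0423
finger_force: 0.0
```

>>> {"op": "arm_command", "data": {"moves": [[[0,0,0],-1,0],[[0,0,0],-1,0],[[0,0,0],-1,0],[[0,0,0],-1,0],[[0,0,0],-1,0]]}}

```text
time: 11.5
tcp_pos: [0.4999, -0.1062, 0.2439]
tcp_rot: [[-0.831, 0.556, -0.002], [0.556, 0.831, 0.001], [0.002, -0.001, -1.0]]
contact_force: [0.2, 0.2, -0.9]
width: 0.0429
finger_force: 0.0
```

>>> {"op": "arm_command", "data": {"moves": [[[0,0,0],-1,0],[[0,0,0],-1,0],[[0,0,0],-1,0],[[0,0,0],-1,0],[[0,0,0],-1,0]]}}

```text
time: 12.12
tcp_pos: [0.4999, -0.1061, 0.2439]
tcp_rot: [[-1.0, -0.01, -0.002], [-0.01, 1.0, 0.001], [0.002, 0.001, -1.0]]
contact_force: [0.3, 0.2, 0.4]
width: 0.0429
finger_force: 0.0
```

>>> {"op": "arm_command", "data": {"moves": [[[0,0,0],-1,0],[[0,0,0],-1,0],[[0,0,0],-0.5,0],[[0,0,0],0,0]]}}

```text
time: 12.62
tcp_pos: [0.5, -0.1062, 0.2441]
tcp_rot: [[-0.954, -0.301, -0.002], [-0.301, 0.954, 0.001], [0.002, 0.001, -1.0]]
contact_force: [-0.1, -0.1, -0.1]
width: 0.043
finger_force: 0.0
```

>>> {"op": "arm_command", "data": {"moves": [[[-0.046,0.19,0],0,0],[[-0.046,0.19,0],0,0],[[-0.046,0.19,0],0,0],[[-0.046,0.19,0],0,0],[[-0.046,0.19,0],0,0]]}}

```text
time: 13.25
tcp_pos: [0.4799, 0.1879, 0.2447]
tcp_rot: [[-0.954, -0.3, -0.001], [-0.3, 0.954, -0.0], [0.001, -0.0, -1.0]]
contact_force: [1.0, 0.5, -0.2]
width: 0.0424
finger_force: 0.0
```

>>> {"op": "arm_command", "data": {"moves": [[[-0.046,0.19,0],0,0],[[-0.046,0.19,0],0,0],[[0,0,0],0,0],[[0,0,0],0,0],[[0,0,0],0,0]]}}

```text
time: 13.88
tcp_pos: [0.4727, 0.302, 0.2453]
tcp_rot: [[-0.954, -0.299, -0.0], [-0.299, 0.954, -0.0], [0.0, -0.0, -1.0]]
contact_force: [-0.5, -0.4, 0.3]
width: 0.0426
finger_force: 0.0
```

```bash
cat > cov.py <<'E'
from h import *
import pickle,sys
n=sys.argv[1]
s=manip.observe(); im=snapshot("wrist")[:,:,::-1].copy(); cv2.imwrite(f"pics/{n}.png",im); pickle.dump(s,open(n+".pkl","wb"))
print(s["tcp_pos"].round(4),s["qd"].round(3),s["q"].round(2)); C=cam("wrist",s); u=proj(C,(.477,.302,.057)); print(u)
x,y=(u-75).astype(int); print(x,y); cv2.imwrite(f"pics/crop_{n}.png",cv2.resize(im[max(y,0):y+150,x:x+150],(600,600),interpolation=cv2.INTER_CUBIC))
E
python3 cov.py c1
```

```text
[0.4727 0.302  0.2453] [-0.01  -0.005  0.002 -0.001  0.     0.001] [ 0.57  0.2   0.12  1.49 -0.    0.26]
[319.91320179 210.3267939 ]
244 135
```

View pics/crop_c1.png

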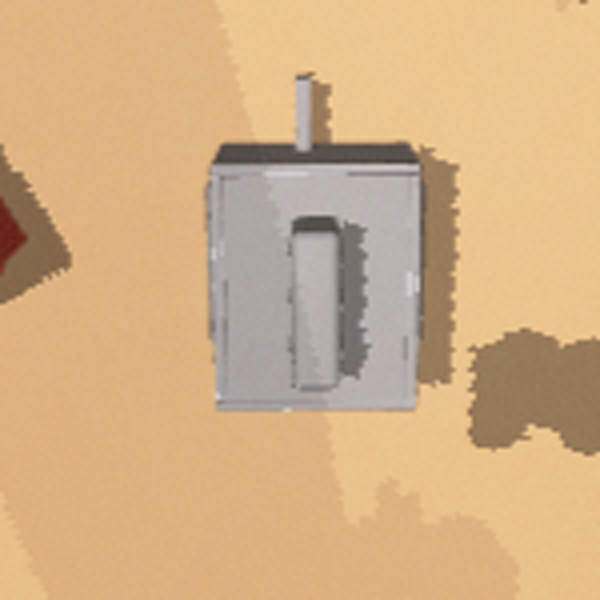

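The crop shows the grey cover squared to the tool axes, with the ear up at (305,110). The rib top spans (294–338, 233–388) and the cover top spans (214–420, 163–408). I've now used all 10 viewings, so I'll work numerically from here. Next is a second wrist place for height.

>>> {"op": "arm_command", "data": {"moves": [[[0.08,0.08,0.1],0,0],[[0.08,0.08,0.1],0,0],[[0,0,0],0,0],[[0,0,0],0,0],[[0,0,0],0,0]]}}

```text
time: 14.55
tcp_pos: [0.4137, 0.3343, 0.1866]
tcp_rot: [[-0.954, -0.3, 0.002], [-0.3, 0.954, 0.001], [-0.002, 0.001, -1.0]]
contact_force: [0.0, 0.7, -0.6]
width: 0.0428
finger_force: 0.0
```

```bash
python3 cov.py c2; python3 - <<'E'
from h import *
import pickle
Cs={};P={};G={}
for n in("c1","c2"):
    s=pickle.load(open(n+".pkl","rb")); Cs[n]=cam("wrist",s); im=cv2.imread(f"pics/{n}.png"); G[n]=cv2.cvtColor(im,cv2.COLOR_BGR2GRAY)
sub=lambda g,pts,k:cv2.cornerSubPix(g,np.array(pts,np.float32).reshape(-1,1,2).copy(),(k,k),(-1,-1),(3,50,.01))[:,0]
top=[(244+x/4,135+y/4) for x,y in((214,163),(421,163),(415,408),(217,408))]
rib=[(244+x/4,135+y/4) for x,y in((294,235),(338,235),(338,388),(296,388))]
for nm,pts,z,k in(("top",top,.045,4),("rib",rib,.069,2)):
    a=sub(G["c1"],pts,k); w=np.array([onz(Cs["c1"],q,z) for q in a])
    seed=[proj(Cs["c2"],p) for p in w]; b=sub(G["c2"],seed,k); w2=np.array([onz(Cs["c2"],q,z) for q in b])
    print(nm,(a-pts).round(1).tolist(),(b-seed).round(1).tolist())
    for W in(w,w2):
        d=W[3]+W[2]-W[0]-W[1]; print(W.mean(0).round(4),"sides",np.linalg.norm(np.roll(W,-1,0)-W,axis=1).round(4),"yaw",np.degrees(np.arctan2(d[1],d[0])).round(2))
    t=[tri([(Cs["c1"],a[i]),(Cs["c2"],b[i])]) for i in range(4)]
    print("tri",np.mean([x[0] for x in t],0).round(4),[x[0][2].round(4) for x in t],[x[1].round(4) for x in t])
E
```

```text
[0.4137 0.3343 0.1866] [ 0.     0.004 -0.    -0.001  0.001 -0.   ] [ 0.68  0.14 -0.08  1.35 -0.    0.38]
[265.32865221 276.00687708]
190 201
top [[-1.1, -0.4], [0.3, -2.3], [-0.3, 0.3], [-0.6, -1.3]] [[-0.2, 0.2], [-0.6, 3.0], [0.2, -1.5], [0.8, 0.3]]
[0.4747 0.3043 0.045 ] sides [0.0541 0.068  0.0535 0.0642] yaw 17.05
[0.4752 0.3045 0.045 ] sides [0.0536 0.0636 0.0529 0.0644] yaw 17.82
tri [0.4749 0.3044 0.0464] [np.float64(0.0459), np.float64(0.0558), np.float64(0.0398), np.float64(0.0442)] [np.float64(0.0), np.float64(0.0006), np.float64(0.0004), np.float64(0.0004)]
rib [[-1.0, -0.6], [-0.9, -1.0], [0.0, 0.0], [-0.6, -0.2]] [[0.6, -0.8], [0.2, -0.0], [-0.0, -0.2], [-0.0, 0.0]]
[0.4758 0.3044 0.069 ] sides [0.0107 0.0395 0.0111 0.0389] yaw 18.64
[0.4755 0.3045 0.069 ] sides [0.0103 0.0393 0.0111 0.0396] yaw 18.08
tri [0.476  0.3044 0.0679] [np.float64(0.0656), np.float64(0.0685), np.float64(0.0685), np.float64(0.069)] [np.float64(0.0), np.float64(0.0), np.float64(0.0001), np.float64(0.0)]
```

The cover measures centre (0.4755, 0.3044), yaw about 17.6°, top 0.046 and rib top 0.068, which agrees with the text. I'll move over it, descend and pinch the rib.

>>> {"op": "arm_command", "data": {"moves": [[[-0.0835,-0.0785,0],0,0],[[-0.0835,-0.0785,0],0,0],[[0,0,0.14],0,0],[[0,0,0.14],0,0],[[0,0,0],0,0]]}}

```text
time: 15.22
tcp_pos: [0.4731, 0.3031, 0.0987]
tcp_rot: [[-0.954, -0.3, -0.005], [-0.3, 0.954, -0.003], [0.005, -0.002, -1.0]]
contact_force: [-0.7, -1.0, 0.1]
width: 0.0425
finger_force: 0.0
```

>>> {"op": "arm_command", "data": {"moves": [[[0,0,0.12],0,0],[[0,0,0.06],0,0],[[0,0,0.03],0,0],[[0,0,0],0,0],[[0,0,0],0,0]]}}

```text
time: 15.85
tcp_pos: [0.4751, 0.3052, 0.0398]
tcp_rot: [[-0.954, -0.301, 0.002], [-0.301, 0.954, 0.001], [-0.002, 0.001, -1.0]]
contact_force: [0.3, -0.5, 1.2]
width: 0.0426
finger_force: 0.0
```

>>> {"op": "arm_command", "data": {"moves": [[[0,-0.002,0.024],0,0],[[0,0,0],0,0],[[0,0,0],0,-1],[[0,0,0],0,-1],[[0,0,0],0,-1]], "squeeze": 60}}

```text
time: 16.48
tcp_pos: [0.4745, 0.304, 0.0311]
tcp_rot: [[-0.954, -0.301, 0.0], [-0.301, 0.954, -0.0], [-0.0, -0.0, -1.0]]
contact_force: [-0.5, -0.7, 0.6]
width: 0.0106
finger_force: 63.0
```

>>> {"op": "arm_command", "data": {"moves": [[[0,0,0],0,-1],[[0,0,0],0,-1]]}}

```text
time: 16.73
tcp_pos: [0.4745, 0.3041, 0.0312]
tcp_rot: [[-0.954, -0.301, 0.0], [-0.301, 0.954, -0.0], [-0.0, -0.0, -1.0]]
contact_force: [0.0, -0.7, 0.4]
width: 0.0106
finger_force: 63.0
```

The rib is gripped (10.6 mm, 63 N) with the TCP 31 mm above the cover's lower edge. I'll lift, carry it to just behind the seat, turn it to the seat's yaw, and re-measure the seat and held cover in the same view.

>>> {"op": "arm_command", "data": {"moves": [[[0,0,-0.05],0,-1],[[0,0,-0.15],0,-1],[[0,0,-0.2],0,-1],[[0,0,-0.2],0,-1],[[0,0,-0.2],0,-1]]}}

```text
time: 17.35
tcp_pos: [0.4741, 0.3039, 0.2743]
tcp_rot: [[-0.954, -0.301, 0.001], [-0.301, 0.954, 0.001], [-0.001, 0.0, -1.0]]
contact_force: [0.6, 0.1, -0.6]
width: 0.0108
finger_force: 62.8
```

>>> {"op": "arm_command", "data": {"moves": [[[0.01,-0.15,0],0.5,-1],[[0.01,-0.196,0],0,-1],[[0.01,-0.196,0],0,-1],[[0.01,-0.196,0],0,-1],[[0.01,-0.196,0],0,-1]]}}

```text
time: 17.98
tcp_pos: [0.5307, 0.0274, 0.2723]
tcp_rot: [[-0.97, -0.244, 0.001], [-0.244, 0.97, 0.0], [-0.001, -0.0, -1.0]]
contact_force: [1.5, -0.3, -2.2]
width: 0.0106
finger_force: 62.8
```

>>> {"op": "arm_command", "data": {"moves": [[[0.01,-0.196,0],0,-1],[[0.01,-0.196,0],0,-1],[[0,0,0],0.8,-1],[[0,0,0],0,-1],[[0,0,0],0,-1]]}}

```text
time: 18.6
tcp_pos: [0.5535, -0.0858, 0.2717]
tcp_rot: [[-0.988, -0.152, 0.001], [-0.152, 0.988, 0.0], [-0.001, -0.0, -1.0]]
contact_force: [0.2, 0.8, -2.1]
width: 0.0107
finger_force: 62.8
```

```bash
python3 - <<'E'
from h import *
s=manip.observe(); print(s["tcp_pos"],s["q"].round(2),np.degrees(np.arctan2(*s["tcp_rot"][1::-1,1])),s["width"],s["contact_force"].round(1))
C=cam("wrist",s)
a=np.radians(8.4); X=np.array([np.cos(a),np.sin(a),0]);Y=np.array([-np.sin(a),np.cos(a),0]);c=np.array([.5,-.107,.134])
print([proj(C,c+i*X*.039+j*Y*.038).round(0) for i,j in((-1,1),(-1,-1),(1,-1),(1,1))])
R,p=s["tcp_rot"],s["tcp_pos"]; print("cover front top edge",[proj(C,p+R@np.array([.033,y,-.014])).round(0) for y in(-.027,.027)],"bottom",[proj(C,p+R@np.array([.033,y,.031])).round(0) for y in(-.027,.027)],"ear",proj(C,p+R@np.array([.044,-.0032,.021])))
E
```

```text
[ 0.5535227  -0.08576241  0.2717012 ] [-0.15  0.2   0.18  1.55  0.   -0.31] 98.72506481932619 0.010650297767664013 [ 0.2  0.8 -2.1]
[array([353., 103.]), array([257., 102.]), array([261., 200.]), array([350., 200.])]
cover front top edge [array([258., 235.]), array([382., 235.])] bottom [array([272., 211.]), array([369., 211.])] ear [314.19512655 194.81088993]
```

```bash
cat > rel.py <<'E'
from h import *
s=manip.observe(); im=snapshot("wrist")[:,:,::-1].copy(); cv2.imwrite("pics/p1.png",im)
g=cv2.cvtColor(im,cv2.COLOR_BGR2GRAY); C=cam("wrist",s); R,p=s["tcp_rot"],s["tcp_pos"]
sub=lambda pts,k:cv2.cornerSubPix(g,np.array(pts,np.float32).reshape(-1,1,2).copy(),(k,k),(-1,-1),(3,50,.01))[:,0]
a=np.radians(8.4); X=np.array([np.cos(a),np.sin(a),0]);Y=np.array([-np.sin(a),np.cos(a),0]);c=np.array([.5,-.107,.134])
seed=np.array([proj(C,c+i*X*.039+j*Y*.038) for i,j in((-1,1),(-1,-1),(1,-1),(1,1))])
q=sub(seed,5); print("plate px",q.round(1).tolist(),(q-seed).round(1).tolist()); w=np.array([onz(C,u,.134) for u in q])
print("seat",w.mean(0).round(4),"sides",np.linalg.norm(np.roll(w,-1,0)-w,axis=1).round(4))
for i,j in((0,3),(1,2)): d=w[j]-w[i]; print("yaw",np.degrees(np.arctan2(d[1],d[0])).round(2))
for i,j in((1,0),(2,3)): d=w[j]-w[i]; print("yaw",(np.degrees(np.arctan2(d[1],d[0]))-90).round(2))
print("tool yaw",np.degrees(np.arctan2(R[1,1],R[0,1]))-90,p.round(4))
# column profiles across left/right plate edges, and rows across cover front edge
for u in(285,300,340,355): print("col",u,g[195:250,u][::1].tolist())
for v in(150,165): print("row",v,g[v,245:275].tolist(),g[v,335:370].tolist())
for v in(228,245): print("row",v,g[v,245:285:1].tolist(),g[v,360:395].tolist())
E
python3 rel.py
```

```text
plate px [[353.79998779296875, 104.19999694824219], [257.6000061035156, 102.19999694824219], [261.70001220703125, 198.60000610351562], [350.0, 199.60000610351562]] [[0.8, 1.3], [0.9, -0.2], [0.3, -1.1], [-0.0, -0.5]]
seat [ 0.4998 -0.1066  0.134 ] sides [0.076  0.0771 0.0757 0.0766]
yaw 7.86
yaw 8.07
yaw 7.61
yaw 8.02
tool yaw 8.725064819326192 [ 0.5535 -0.0858  0.2717]
col 285 [93, 91, 92, 94, 150, 235, 237, 237, 238, 238, 239, 238, 237, 238, 238, 239, 238, 239, 205, 71, 63, 64, 62, 64, 61, 64, 62, 61, 61, 63, 61, 62, 58, 64, 61, 61, 59, 62, 64, 58, 60, 61, 61, 117, 138, 142, 138, 137, 125, 99, 134, 138, 138, 137, 136]
col 300 [92, 89, 92, 89, 116, 237, 238, 238, 237, 238, 237, 238, 239, 239, 237, 238, 237, 237, 203, 67, 64, 61, 61, 64, 59, 61, 60, 60, 60, 58, 61, 57, 62, 63, 58, 54, 62, 62, 60, 60, 62, 61, 59, 114, 138, 140, 137, 139, 122, 99, 139, 138, 138, 135, 136]
col 340 [63, 63, 61, 62, 60, 112, 159, 165, 165, 166, 169, 167, 171, 167, 166, 169, 172, 166, 141, 64, 61, 58, 62, 60, 59, 59, 58, 59, 60, 60, 61, 59, 58, 62, 60, 59, 58, 58, 59, 56, 58, 60, 62, 118, 138, 138, 136, 13
[... 958 characters left out ...]
9, 239, 238, 238, 238, 239, 238, 240, 239, 238, 238, 239, 238, 238, 238, 239, 238, 236, 238, 228, 147, 67, 64, 60, 61, 65, 60, 63, 65, 61, 63, 62, 64, 62, 62, 61, 61, 64, 60] [58, 57, 60, 58, 55, 57, 61, 55, 58, 57, 60, 58, 62, 61, 59, 59, 59, 72, 111, 146, 146, 147, 147, 147, 144, 146, 146, 148, 145, 147, 145, 145, 147, 148, 146]
row 245 [62, 58, 60, 59, 64, 63, 60, 60, 62, 58, 63, 61, 61, 60, 62, 67, 97, 136, 135, 134, 134, 130, 122, 137, 140, 138, 137, 138, 137, 139, 136, 138, 137, 136, 137, 137, 136, 138, 135, 136] [124, 126, 124, 124, 127, 125, 124, 125, 122, 127, 123, 125, 125, 124, 125, 126, 123, 118, 128, 130, 125, 124, 122, 120, 148, 148, 148, 148, 149, 149, 149, 149, 149, 149, 146]
```

This view gives the seat at (0.4998, -0.1066), which agrees with before. Next I'll measure the held cover's centre in the same frame, and the boss and bar as a second reference for the seat's y.

```bash
python3 - <<'E'
from h import *
s=manip.observe(); g=cv2.cvtColor(cv2.imread("pics/p1.png"),cv2.COLOR_BGR2GRAY); C=cam("wrist",s); R,p=s["tcp_rot"],s["tcp_pos"]
def plane(uv,axis,val):
    o,d=ray(C,uv); o=R.T@(o-p); d=R.T@d; return o+d*(val-o[axis])/d[axis]
print("front bottom edge x", [plane((u,213.2),2,.031)[0].round(4) for u in(285,355)],"top edge x",[plane((u,237.8),2,-.014)[0].round(4) for u in(285,355)])
for v,l,r in((228,266.,378.2),): 
    a,b=plane((l,v),0,.0318),plane((r,v),0,.0318); print("front face y",a.round(4),b.round(4),(a+b)[1]/2)
for v,l,r in((245,261.0,383.6),):
    a,b=plane((l,v),2,-.014),plane((r,v),2,-.014); print("top y",a.round(4),b.round(4),(a+b)[1]/2)
for v in range(112,192,8): print(v,g[v,265:350].tolist())
R0=[proj(C,p+R@np.array([.0,0,0]))]
for z,w in((.147,.0222),(.172,.006),(.155,.019)):
    a=np.radians(8.2);Y=np.array([-np.sin(a),np.cos(a),0]); print(z,[proj(C,np.array([.4998,-.1066,z])+k*w*Y).round(1) for k in(-1,1)])
E
```

```text
front bottom edge x [np.float64(0.0317), np.float64(0.0317)] top edge x [np.float64(0.0318), np.float64(0.0318)]
front face y [ 0.0318 -0.0258  0.0014] [0.0318 0.0276 0.0012] 0.000875196388483988
top y [ 0.0285 -0.0259 -0.014 ] [ 0.0285  0.0278 -0.014 ] 0.000969523920622016
112 [100, 105, 101, 100, 100, 97, 100, 99, 98, 100, 99, 98, 96, 97, 102, 99, 97, 96, 100, 99, 101, 99, 97, 95, 97, 97, 97, 91, 94, 95, 97, 95, 97, 94, 99, 96, 94, 96, 95, 95, 93, 90, 89, 89, 89, 89, 89, 88, 88, 90, 95, 94, 96, 97, 97, 98, 97, 92, 93, 93, 93, 93, 92, 96, 99, 99, 92, 93, 93, 95, 97, 97, 99, 98, 93, 94, 94, 97, 94, 94, 92, 92, 93, 96, 95]
120 [98, 100, 98, 100, 98, 97, 98, 100, 96, 97, 97, 102, 111, 123, 128, 129, 130, 126, 128, 130, 129, 127, 127, 126, 128, 127, 128, 125, 128, 126, 127, 126, 121, 128, 128, 128, 125, 127, 127, 125, 126, 124, 128, 124, 123, 122, 118, 120, 126, 127, 123, 125, 124, 127, 126, 125, 125, 125, 124, 128, 124, 124, 119, 117, 114, 101, 90, 71, 66, 66, 74, 98, 99, 98, 96, 93, 99, 94, 96, 92, 92, 94, 91, 94, 95]
128 [97, 98, 100, 99, 96, 98, 97, 98, 98, 98, 98, 98, 121, 127, 136
[... 2367 characters left out ...]
4, 47, 45, 43, 44, 50, 71, 91, 134, 142, 141, 142, 141, 142, 141, 133, 126, 117, 107, 89, 67, 60, 64, 65, 74, 91, 92, 94, 93, 85, 81, 84, 82, 82, 82, 87, 91, 88]
184 [94, 95, 94, 94, 96, 89, 95, 93, 95, 94, 95, 95, 101, 112, 126, 136, 140, 141, 145, 142, 143, 145, 144, 141, 143, 145, 143, 141, 143, 138, 106, 46, 52, 57, 56, 56, 60, 73, 71, 69, 61, 54, 53, 50, 52, 41, 59, 100, 99, 99, 101, 99, 100, 101, 110, 144, 141, 139, 144, 141, 145, 142, 131, 126, 114, 103, 84, 63, 63, 62, 63, 65, 66, 70, 90, 90, 89, 90, 90, 89, 88, 92, 90, 91, 90]
0.147 [array([276.7, 154.1]), array([333. , 154.6])]
0.172 [array([295. , 157.1]), array([311.6, 157.2])]
0.155 [array([279.6, 155. ]), array([329.2, 155.4])]
```

The boss and disc edges match the predicted seat centre within 0.3 px. The held cover's centre lies 1.2 mm ahead of the TCP and 0–0.9 mm to the left. I'll align over the seat (TCP target 0.4989, -0.1072, yaw 8.2°).

>>> {"op": "arm_command", "data": {"moves": [[[0,0,0],0.07,-1],[[0.095,-0.0225,0],0,-1],[[0.095,-0.0225,0],0,-1],[[0,0,0.1],0,-1],[[0,0,0.05],0,-1]]}}

```text
time: 19.27
tcp_pos: [0.4985, -0.1072, 0.2251]
tcp_rot: [[-0.99, -0.142, -0.001], [-0.142, 0.99, 0.0], [0.001, 0.0, -1.0]]
contact_force: [-0.4, 0.9, -0.4]
width: 0.0107
finger_force: 62.8
```

>>> {"op": "arm_command", "data": {"moves": [[[0,0,0.02],0,-1],[[0,0,0],0,-1],[[0,0,0],0,-1]]}}

```text
time: 19.65
tcp_pos: [0.4996, -0.1077, 0.2207]
tcp_rot: [[-0.99, -0.141, 0.001], [-0.141, 0.99, -0.0], [-0.001, -0.0, -1.0]]
contact_force: [-0.2, 0.8, -1.0]
width: 0.0105
finger_force: 62.8
```

```bash
cat > st.py <<'E'
from h import *
s=manip.observe(); R,p=s["tcp_rot"],s["tcp_pos"]; e=R.T@(np.array([.4989,-.1072,p[2]])-p)
print(s["time"],p.round(4),"err tool mm",(e*1e3).round(2),"yaw",np.degrees(np.arctan2(R[1,1],R[0,1])).round(2)-90,"F tool",(R.T@s["contact_force"]).round(1),"T tool",(R.T@s["ft_torque"]).round(2),s["width"].round(4),"edge-seat mm",((p[2]-.0312-.134)*1e3).round(1))
E
python3 st.py
```

```text
Traceback (most recent call last):
  File "st.py", line 3, in <module>
    print(s["time"],p.round(4),"err tool mm",(e*1e3).round(2),"yaw",np.degrees(np.arctan2(R[1,1],R[0,1])).round(2)-90,"F tool",(R.T@s["contact_force"]).round(1),"T tool",(R.T@s["ft_torque"]).round(2),s["width"].round(4),"edge-seat mm",((p[2]-.0312-.134)*1e3).round(1))
                                                                                                                                                                                                        ^^^^^^^^^^^^^^^^
AttributeError: 'float' object has no attribute 'round'
```

>>> {"op": "arm_command", "data": {"moves": [[[0.002,0.002,0.05],0,-1],[[0,0,0.03],0,-1],[[0,0,0.02],0,-1],[[0,0,0],0,-1],[[0,0,0],0,-1]]}}

```text
time: 20.27
tcp_pos: [0.4985, -0.1072, 0.1903]
tcp_rot: [[-0.99, -0.141, 0.0], [-0.141, 0.99, -0.0], [-0.0, -0.0, -1.0]]
contact_force: [-0.6, 0.9, -0.6]
width: 0.0105
finger_force: 62.9
```

```bash
sed -i 's/s\["width"\].round(4)/round(float(s["width"]),4)/' st.py; python3 st.py
```

```text
20.275 [ 0.4985 -0.1072  0.1903] err tool mm [-0.37 -0.01  0.  ] yaw 8.11 F tool [0.5 0.9 0.6] T tool [-0.06  0.05 -0.02] 0.0105 edge-seat mm 25.1
```

>>> {"op": "arm_command", "data": {"moves": [[[0,0,0.012],0,-1],[[0,0,0.008],0,-1],[[0,0,0],0,-1]]}}

```text
time: 20.65
tcp_pos: [0.4983, -0.1072, 0.1838]
tcp_rot: [[-0.99, -0.141, -0.0], [-0.141, 0.99, 0.0], [0.0, 0.0, -1.0]]
contact_force: [-0.0, 0.9, -1.0]
width: 0.0104
finger_force: 62.9
```

>>> {"op": "arm_command", "data": {"moves": [[[0,0,0.008],0,-1],[[0,0,0],0,-1]]}}

```text
time: 20.9
tcp_pos: [0.4983, -0.1072, 0.1815]
tcp_rot: [[-0.99, -0.141, -0.0], [-0.141, 0.99, 0.0], [0.0, 0.0, -1.0]]
contact_force: [-0.3, -0.6, -1.3]
width: 0.0106
finger_force: 62.9
```

>>> {"op": "arm_command", "data": {"moves": [[[0,0,0.008],0,-1],[[0,0,0],0,-1]]}}

```text
time: 21.15
tcp_pos: [0.4983, -0.1072, 0.179]
tcp_rot: [[-0.99, -0.141, -0.0], [-0.141, 0.99, 0.0], [0.0, 0.0, -1.0]]
contact_force: [-0.0, 0.5, -1.0]
width: 0.0111
finger_force: 62.9
```

```bash
python3 st.py
```

```text
21.15 [ 0.4983 -0.1072  0.179 ] err tool mm [-0.61 -0.1  -0.  ] yaw 8.11 F tool [-0.   0.5  1. ] T tool [-0.    0.03 -0.04] 0.0111 edge-seat mm 13.8
```

The cover has passed the boss and handle top freely (edge 13.8 mm above the seat, no side force). I'll continue to the snap.

>>> {"op": "arm_command", "data": {"moves": [[[-0.002,0,0.008],0,-1],[[0,0,0],0,-1]], "squeeze": 90}}

```text
time: 21.4
tcp_pos: [0.4991, -0.1073, 0.1769]
tcp_rot: [[-0.99, -0.141, 0.0], [-0.141, 0.99, -0.001], [-0.0, -0.001, -1.0]]
contact_force: [0.5, -1.0, -0.2]
width: 0.0105
finger_force: 92.5
```

>>> {"op": "arm_command", "data": {"moves": [[[0,0,0.008],0,-1],[[0,0,0],0,-1]]}}

```text
time: 21.65
tcp_pos: [0.4988, -0.1076, 0.1747]
tcp_rot: [[-0.99, -0.141, -0.0], [-0.141, 0.99, -0.001], [0.0, -0.001, -1.0]]
contact_force: [-1.9, -3.4, 4.1]
width: 0.01
finger_force: 101.7
```

>>> {"op": "arm_command", "data": {"moves": [[[0,0,0.008],0,-1],[[0,0,0],0,-1]]}}

```text
time: 21.9
tcp_pos: [0.4988, -0.1074, 0.1718]
tcp_rot: [[-0.99, -0.141, -0.001], [-0.141, 0.99, -0.001], [0.001, -0.001, -1.0]]
contact_force: [-0.5, -2.1, 0.2]
width: 0.0098
finger_force: 93.9
```

```bash
python3 st.py
```

```text
21.9 [ 0.4988 -0.1074  0.1718] err tool mm [-0.1  0.2 -0. ] yaw 8.099999999999994 F tool [ 0.8 -2.1 -0.2] T tool [0.89 0.15 0.06] 0.0098 edge-seat mm 6.6
```

>>> {"op": "arm_command", "data": {"moves": [[[0,0,0.008],0,-1],[[0,0,0],0,-1]]}}

```text
time: 22.15
tcp_pos: [0.4987, -0.1074, 0.1695]
tcp_rot: [[-0.99, -0.141, -0.001], [-0.141, 0.99, -0.001], [0.001, -0.001, -1.0]]
contact_force: [-2.6, -4.1, 2.3]
width: 0.0099
finger_force: 94.1
```

>>> {"op": "arm_command", "data": {"moves": [[[0,0,0.007],0,-1],[[0,0,0],0,-1]]}}

```text
time: 22.4
tcp_pos: [0.4986, -0.1076, 0.1691]
tcp_rot: [[-0.99, -0.141, 0.001], [-0.141, 0.99, -0.001], [-0.001, -0.001, -1.0]]
contact_force: [-6.5, -4.4, 13.0]
width: 0.01
finger_force: 95.8
```

```bash
python3 st.py
```

```text
22.4 [ 0.4986 -0.1076  0.1691] err tool mm [-0.34  0.31 -0.  ] yaw 8.099999999999994 F tool [  7.1  -3.5 -13. ] T tool [ 0.7   1.51 -0.01] 0.01 edge-seat mm 3.9
```

>>> {"op": "arm_command", "data": {"moves": [[[0.003,-0.002,0],0,-1],[[0,0,0],0,-1]]}}

```text
time: 22.65
tcp_pos: [0.4984, -0.1077, 0.169]
tcp_rot: [[-0.99, -0.141, 0.002], [-0.141, 0.99, 0.0], [-0.002, 0.0, -1.0]]
contact_force: [-4.5, -2.3, 10.5]
width: 0.0097
finger_force: 95.4
```

```bash
python3 st.py
```

```text
22.65 [ 0.4984 -0.1077  0.169 ] err tool mm [-0.56  0.38  0.  ] yaw 8.120000000000005 F tool [  4.8  -1.6 -10.5] T tool [0.3  0.86 0.02] 0.0097 edge-seat mm 3.8
```

>>> {"op": "arm_command", "data": {"moves": [[[0,0,0.004],0,-1],[[0,0,0],0,-1]]}}

```text
time: 22.9
tcp_pos: [0.4984, -0.1077, 0.1689]
tcp_rot: [[-0.99, -0.141, 0.003], [-0.141, 0.99, -0.0], [-0.003, -0.001, -1.0]]
contact_force: [-6.5, -2.4, 18.1]
width: 0.0097
finger_force: 96.4
```

```bash
python3 st.py; python3 - <<'E'
from h import *
for n in("side","scene","wrist"): cv2.imwrite(f"pics/{n}_on.png",snapshot(n)[:,:,::-1])
E
```

```text
22.9 [ 0.4984 -0.1077  0.1689] err tool mm [-0.56  0.45  0.  ] yaw 8.120000000000005 F tool [  6.7  -1.5 -18.1] T tool [ 0.15  1.41 -0.05] 0.0097 edge-seat mm 3.7
```

There is a hard stop at TCP z = 0.169, about 4 mm above nominal. I'll check from the images whether the cover slid in the grip (so it is seated) or is still proud.

```bash
python3 - <<'E'
from h import *
s=manip.observe(); C=cam("wrist",s); R,p=s["tcp_rot"],s["tcp_pos"]
g=cv2.cvtColor(cv2.imread("pics/wrist_on.png"),cv2.COLOR_BGR2GRAY); g1=cv2.cvtColor(cv2.imread("pics/p1.png"),cv2.COLOR_BGR2GRAY)
for u in(285,300,340,355): print(u,"on",g[195:255,u].tolist())
for v in (228,236,245,255): print(v,g[v,245:290].tolist(),g[v,355:395].tolist())
for d in(-.018,-.014,-.010,.027,.031,.035): print(d,proj(C,p+R@np.array([.0318,0,d])).round(1))
E
```

```text
285 on [239, 239, 238, 237, 239, 106, 63, 85, 94, 95, 97, 94, 96, 97, 92, 95, 95, 95, 96, 98, 62, 61, 62, 64, 62, 73, 72, 70, 69, 69, 69, 72, 72, 71, 73, 72, 68, 71, 69, 71, 70, 67, 71, 71, 68, 71, 71, 70, 70, 69, 71, 72, 71, 71, 71, 70, 71, 68, 71, 66]
300 on [239, 237, 238, 238, 238, 145, 61, 83, 94, 89, 91, 92, 93, 89, 91, 92, 93, 93, 88, 92, 91, 90, 63, 62, 67, 72, 69, 69, 67, 72, 70, 68, 68, 68, 67, 69, 69, 71, 69, 70, 70, 70, 66, 68, 65, 65, 68, 67, 68, 68, 65, 68, 68, 67, 67, 64, 66, 67, 65, 68]
340 on [147, 164, 165, 164, 167, 105, 53, 64, 65, 66, 63, 64, 64, 68, 93, 91, 91, 92, 94, 91, 90, 64, 62, 64, 66, 70, 70, 67, 67, 65, 70, 65, 68, 66, 66, 68, 67, 66, 68, 68, 64, 64, 67, 65, 66, 68, 66, 64, 64, 65, 66, 65, 63, 66, 66, 64, 64, 67, 65, 64]
355 on [237, 237, 237, 238, 239, 108, 62, 82, 92, 93, 96, 92, 95, 91, 88, 90, 92, 93, 92, 92, 65, 62, 63, 61, 66, 71, 70, 70, 71, 69, 70, 67, 69, 70, 70, 67, 65, 65, 69, 66, 68, 68, 66, 66, 69, 67, 64, 66, 65, 68, 62, 64, 66, 67, 68, 69, 63, 68, 67, 64]
228 [239, 239, 238, 237, 239, 238, 239, 239, 239, 238, 230, 143, 93, 97, 94, 95, 95,
[... 802 characters left out ...]
71, 67, 70, 69, 69, 69, 71, 69, 68, 68, 67] [62, 66, 62, 65, 66, 66, 69, 68, 64, 64, 66, 67, 66, 70, 68, 65, 67, 69, 64, 66, 68, 67, 68, 64, 65, 51, 51, 51, 53, 55, 65, 107, 144, 143, 141, 143, 143, 140, 141, 141]
255 [239, 239, 238, 239, 239, 238, 231, 153, 133, 176, 184, 193, 202, 195, 179, 167, 145, 89, 77, 71, 70, 71, 70, 69, 71, 70, 73, 68, 68, 72, 72, 67, 71, 69, 70, 71, 72, 70, 68, 69, 71, 66, 67, 66, 64] [61, 55, 55, 66, 65, 67, 67, 66, 67, 65, 67, 67, 68, 62, 69, 66, 67, 66, 66, 67, 69, 67, 69, 66, 69, 67, 68, 69, 79, 89, 99, 97, 96, 92, 90, 85, 84, 91, 127, 139]
-0.018 [320.  240.7]
-0.014 [320.1 237.9]
-0.01 [320.1 235.1]
0.027 [320.5 214.9]
0.031 [320.5 213.1]
0.035 [320.5 211.4]
```

```bash
python3 - <<'E'
from h import *
for n in("p1","wrist_on"):
    im=cv2.imread(f"pics/{n}.png").astype(float)
    for a,b in((278,300),(335,358)):
        m=np.median(im[:,a:b].mean(2),1); d=np.diff(cv2.GaussianBlur(m[:,None],(1,3),0)[:,0])
        print(n,a,[(int(v),m[v-3].round(),m[v+3].round()) for v in range(190,330) if abs(d[v])>2.0 and abs(d[v])>=abs(d[v-1]) and abs(d[v])>=abs(d[v+1])])
    print(n,"row lr",[(v,[ (int(u)) for u in range(240,400) if abs(np.diff(im[v-1:v+2].mean((0,2)))[u])>7]) for v in(222,230,240,250,260,270,280)])
E
```

```text
p1 278 [(191, np.float64(108.0), np.float64(93.0)), (199, np.float64(92.0), np.float64(238.0)), (213, np.float64(238.0), np.float64(63.0)), (237, np.float64(60.0), np.float64(141.0)), (242, np.float64(138.0), np.float64(138.0)), (244, np.float64(138.0), np.float64(138.0)), (285, np.float64(135.0), np.float64(81.0)), (299, np.float64(76.0), np.float64(30.0)), (309, np.float64(26.0), np.float64(27.0)), (311, np.float64(28.0), np.float64(29.0)), (315, np.float64(27.0), np.float64(34.0)), (317, np.float64(29.0), np.float64(33.0)), (323, np.float64(33.0), np.float64(53.0)), (325, np.float64(39.0), np.float64(54.0))]
p1 335 [(194, np.float64(93.0), np.float64(64.0)), (199, np.float64(64.0), np.float64(164.0)), (213, np.float64(167.0), np.float64(60.0)), (237, np.float64(58.0), np.float64(138.0)), (242, np.float64(137.0), np.float64(136.0)), (244, np.float64(137.0), np.float64(137.0)), (269, np.float64(134.0), np.float64(81.0)), (279, np.float64(82.0), np.float64(73.0)), (286, np.float64(72.0), np.float64(70.0)), (328, np.float64(62.0), np.float64(58.0))]
p1 row lr [(222, [268, 269, 270, 31
[... 1442 characters left out ...]
.float64(79.0)), (286, np.float64(80.0), np.float64(70.0)), (298, np.float64(68.0), np.float64(65.0)), (303, np.float64(60.0), np.float64(66.0))]
wrist_on row lr [(222, [254, 255, 271, 272, 310, 311, 312, 318, 319, 320, 382, 386, 387, 389, 390]), (230, [254, 255, 256, 269, 310, 311, 312, 318, 319, 320, 374, 385, 386, 387, 394, 395, 398, 399]), (240, [255, 256, 257, 266, 377, 385, 386]), (250, [252, 253, 254, 255, 259, 260, 261, 262, 389, 390, 391]), (260, [250, 251, 253, 254, 258, 259, 260, 261, 383, 385, 393, 394]), (270, [250, 251, 255, 259, 260, 266, 267, 369, 370, 383, 384, 390, 392, 393]), (280, [251, 252, 255, 256, 259, 261, 267, 268, 345, 352, 358, 359, 374, 383, 389, 391, 392, 393])]
```

The cover has pitched about 8° in the grip: its front top edge moved from v=238 to v=259 and the bottom edge to v=218. Its rear is down and its front about 7 mm up. The force toward the front suggests the front wall is riding the boss, so the cover is 1–2 mm too far back. I'll ease off, release it to settle, and measure again.

>>> {"op": "arm_command", "data": {"moves": [[[0.004,0,-0.004],0,-1],[[0,0,0],0,-0.4],[[0,0,0],0,-0.4],[[0,0,0],0,-0.4]]}}

```text
time: 23.55
tcp_pos: [0.4968, -0.1076, 0.1671]
tcp_rot: [[-0.99, -0.141, -0.001], [-0.141, 0.99, 0.001], [0.001, 0.001, -1.0]]
contact_force: [0.3, 1.4, 1.5]
width: 0.026
finger_force: 0.4
```

```bash
cat > edges.py <<'E'
from h import *
import sys
s=manip.observe(); im0=snapshot("wrist")[:,:,::-1].copy(); cv2.imwrite(f"pics/{sys.argv[1]}.png",im0); im=im0.astype(float)
for a,b in((278,300),(335,358)):
    m=np.median(im[:,a:b].mean(2),1); d=np.diff(cv2.GaussianBlur(m[:,None],(1,3),0)[:,0])
    print(a,[(int(v),int(m[v-3]),int(m[v+3])) for v in range(190,310) if abs(d[v])>2.0 and abs(d[v])>=abs(d[v-1]) and abs(d[v])>=abs(d[v+1])])
for v in(222,230,240,246,252): print(v,[int(u) for u in range(240,400) if abs(np.diff(im[v-1:v+2].mean((0,2)))[u])>7])
C=cam("wrist",s)
a=np.radians(8.2);X=np.array([np.cos(a),np.sin(a),0]);c=np.array([.4998,-.1066,.134])
print("home: bottom/top front edge px",proj(C,c-.033*X)[1].round(1),proj(C,c-.033*X+[0,0,.045])[1].round(1),"plate front",proj(C,c-.039*X)[1].round(1))
E
python3 edges.py r1; python3 st.py
```

```text
278 [(203, 238, 90), (218, 93, 63), (221, 91, 70), (259, 67, 135), (264, 129, 132), (266, 133, 132), (287, 132, 77), (304, 76, 68)]
335 [(203, 237, 86), (219, 91, 72), (221, 89, 67), (259, 63, 135), (264, 126, 130), (266, 132, 131), (283, 131, 78)]
222 [253, 254, 308, 309, 310, 316, 317, 318, 368, 382, 386, 387]
230 [253, 254, 255, 268, 308, 309, 310, 316, 317, 318, 385, 386, 387, 391, 392, 394, 395, 396]
240 [254, 255, 264, 375, 385, 386]
246 [254, 255, 256, 262, 377, 384, 385, 386]
252 [251, 252, 253, 254, 255, 256, 258, 384, 385, 386, 387, 388]
home: bottom/top front edge px 215.6 240.5 plate front 205.1
23.6 [ 0.4968 -0.1077  0.1671] err tool mm [-2.11  0.18 -0.  ] yaw 8.129999999999995 F tool [0.3 0.7 0.2] T tool [-0.02 -0.01 -0.04] 0.0257 edge-seat mm 1.9
```

```bash
python3 - <<'E'
from h import *
g=cv2.imread("pics/r1.png").mean(2).astype(int)
for v in(256,258,262,268,274): print(v,g[v,244:276].tolist(),g[v,368:398].tolist())
for v in(206,212,224,236): print("ear",v,g[v,300:325].tolist())
print("earcol",g[150:262,313].tolist())
E
```

```text
256 [239, 239, 239, 239, 238, 234, 204, 142, 154, 158, 162, 158, 155, 145, 130, 89, 70, 71, 69, 71, 70, 72, 72, 72, 69, 69, 70, 70, 73, 68, 69, 65] [68, 64, 64, 68, 67, 64, 65, 64, 66, 65, 66, 68, 64, 70, 84, 84, 86, 83, 85, 84, 79, 77, 81, 108, 140, 136, 138, 136, 137, 139]
258 [240, 238, 238, 238, 238, 230, 164, 161, 174, 178, 181, 182, 177, 154, 92, 75, 73, 64, 69, 69, 69, 68, 72, 69, 69, 68, 69, 71, 70, 67, 61, 56] [57, 58, 53, 59, 62, 60, 64, 63, 66, 67, 67, 64, 61, 62, 88, 91, 94, 93, 88, 85, 85, 79, 83, 104, 138, 139, 136, 139, 137, 139]
262 [238, 237, 239, 236, 223, 179, 179, 176, 162, 185, 185, 187, 177, 135, 132, 139, 138, 138, 137, 133, 139, 137, 138, 135, 139, 138, 136, 134, 136, 138, 136, 136] [138, 137, 137, 136, 138, 136, 137, 135, 134, 135, 134, 132, 123, 113, 88, 97, 95, 96, 94, 91, 86, 76, 89, 92, 97, 131, 142, 137, 139, 140]
268 [238, 237, 238, 237, 230, 182, 179, 172, 144, 181, 187, 187, 185, 175, 151, 136, 136, 135, 134, 130, 117, 131, 133, 134, 135, 135, 133, 134, 133, 136, 135, 133] [133, 130, 131, 122, 78, 96, 131, 128, 122, 79, 72, 72, 71, 73, 86, 95, 99, 94,
[... 643 characters left out ...]
135, 133, 131, 134, 135, 126, 70, 53, 55, 58, 55, 59, 56]
ear 236 [69, 67, 67, 65, 68, 66, 64, 68, 66, 65, 67, 66, 63, 67, 70, 69, 67, 66, 69, 64, 66, 66, 65, 68, 68]
earcol [183, 203, 208, 224, 228, 229, 230, 230, 232, 234, 234, 235, 236, 237, 236, 238, 238, 236, 238, 238, 237, 238, 237, 232, 223, 223, 224, 223, 225, 226, 224, 225, 226, 226, 225, 225, 225, 225, 189, 77, 74, 73, 73, 72, 74, 71, 70, 73, 101, 136, 135, 136, 138, 136, 138, 138, 138, 135, 136, 136, 136, 136, 135, 135, 139, 134, 135, 138, 133, 134, 135, 136, 135, 135, 133, 133, 133, 134, 135, 131, 134, 133, 134, 133, 132, 70, 67, 64, 68, 62, 67, 67, 65, 64, 68, 61, 66, 63, 65, 63, 64, 66, 62, 63, 65, 63, 64, 65, 60, 63, 110, 126]
```

The cover's rear is on the seat, and the front is about 7 mm up with a 6.7° tilt. The whole cover is about 1.5 mm too far back, wedged on the boss. To mend it I'll re-pinch lightly on the front half of the rib, nudge forward and press, so the front rocks down.

>>> {"op": "arm_command", "data": {"moves": [[[0.023,0,-0.014],0,-0.4],[[0,0,0],0,-0.4],[[0,0,0],0,-1],[[0,0,0],0,-1],[[0,0,0],0,-1]], "squeeze": 30}}

```text
time: 24.22
tcp_pos: [0.49, -0.1092, 0.1718]
tcp_rot: [[-0.99, -0.141, -0.0], [-0.141, 0.99, -0.0], [0.0, -0.0, -1.0]]
contact_force: [-1.8, -0.7, 1.7]
width: 0.0109
finger_force: 31.5
```

```bash
python3 st.py
```

```text
24.225 [ 0.49   -0.1092  0.1718] err tool mm [-9.07  0.72 -0.  ] yaw 8.099999999999994 F tool [ 1.8 -0.4 -1.7] T tool [ 0.29  0.36 -0.  ] 0.0109 edge-seat mm 6.6
```

>>> {"op": "arm_command", "data": {"moves": [[[0.006,0,0],0,-1],[[0.004,0,0.005],0,-1],[[0,0,0],0,-1]]}}

```text
time: 24.6
tcp_pos: [0.4875, -0.1095, 0.1706]
tcp_rot: [[-0.99, -0.141, 0.001], [-0.141, 0.99, -0.0], [-0.001, -0.0, -1.0]]
contact_force: [1.6, -1.3, 2.0]
width: 0.0111
finger_force: 31.7
```

```bash
python3 st.py
```

```text
24.6 [ 0.4875 -0.1095  0.1706] err tool mm [-1.165e+01  7.100e-01  1.000e-02] yaw 8.11 F tool [-1.4 -1.5 -2. ] T tool [ 0.31 -0.44  0.  ] 0.0111 edge-seat mm 5.4
```

>>> {"op": "arm_command", "data": {"moves": [[[0,0,0.006],0,-1],[[0,0,0.006],0,-1],[[0,0,0],0,-1]]}}

```text
time: 24.98
tcp_pos: [0.4856, -0.11, 0.1684]
tcp_rot: [[-0.99, -0.141, -0.001], [-0.141, 0.99, -0.002], [0.001, -0.002, -1.0]]
contact_force: [-9.3, -2.1, 15.1]
width: 0.0108
finger_force: 34.1
```

```bash
python3 st.py; python3 edges.py r2
```

```text
24.975 [ 0.4856 -0.11    0.1684] err tool mm [-13.52   0.86  -0.02] yaw 8.079999999999998 F tool [  9.5  -0.8 -15.1] T tool [0.24 1.65 0.04] 0.0108 edge-seat mm 3.2
278 [(222, 238, 91), (234, 93, 91), (238, 90, 66), (270, 63, 137), (275, 133, 134), (277, 136, 135), (283, 135, 83), (299, 79, 40), (309, 37, 38)]
335 [(221, 237, 73), (224, 236, 89), (235, 91, 64), (270, 59, 135), (275, 128, 132), (277, 133, 81), (279, 92, 80), (284, 80, 65), (298, 68, 65), (300, 68, 64)]
222 [256, 257, 258, 262, 267, 268, 282, 283, 284, 290, 308, 312, 319, 320, 323, 324, 331, 332, 338, 339, 340, 343, 344, 351, 356, 372, 376, 378, 386, 387]
230 [255, 256, 257, 311, 312, 319, 320, 324, 331, 332, 333, 341, 387, 388, 389]
240 [256, 257, 274, 311, 312, 319, 320, 379, 386, 387, 390]
246 [256, 257, 258, 271, 272, 311, 312, 319, 320, 385, 386, 387]
252 [256, 257, 258, 269, 270, 385, 386]
home: bottom/top front edge px 234.2 263.3 plate front 224.1
```

The tilt is down to about 2°, and the boss is guiding the cover forward. I'll follow it forward and keep pressing.

>>> {"op": "arm_command", "data": {"moves": [[[0.008,0,0],0,-1],[[0,0,0.003],0,-1],[[0,0,0],0,-1]]}}

```text
time: 25.4
tcp_pos: [0.4838, -0.1102, 0.167]
tcp_rot: [[-0.99, -0.141, -0.001], [-0.141, 0.99, -0.001], [0.001, -0.001, -1.0]]
contact_force: [-6.6, -2.2, 11.1]
width: 0.0109
finger_force: 33.9
```

```bash
python3 st.py; python3 edges.py r3
```

```text
25.4 [ 0.4838 -0.1102  0.167 ] err tool mm [-1.534e+01  8.100e-01 -1.000e-02] yaw 8.090000000000003 F tool [  6.8  -1.2 -11.1] T tool [0.26 1.05 0.03] 0.0109 edge-seat mm 1.8
278 [(225, 238, 85), (228, 238, 94), (239, 94, 66), (271, 62, 136), (275, 122, 136), (277, 136, 135), (285, 135, 84), (294, 83, 76), (299, 75, 42), (302, 62, 39), (309, 37, 37)]
335 [(225, 237, 78), (228, 230, 89), (238, 91, 63), (271, 57, 135), (275, 120, 133), (277, 135, 83), (279, 132, 82), (284, 83, 67)]
222 [311, 312, 319, 320, 323, 324, 331, 332, 338, 339, 340, 343, 344, 345]
230 [255, 256, 311, 312, 319, 320, 324, 331, 332, 341, 342, 387, 388, 389, 390]
240 [255, 256, 257, 275, 311, 312, 319, 320, 323, 324, 331, 332, 355, 366, 369, 372, 375, 382, 387, 388, 390, 391]
246 [256, 257, 273, 311, 312, 319, 320, 386, 387]
252 [256, 257, 270, 271, 385, 386, 387]
home: bottom/top front edge px 237.9 268.2 plate front 227.9
```

>>> {"op": "arm_command", "data": {"moves": [[[0.005,0,0],0,-1],[[0,0,0.004],0,-1],[[0,0,0],0,-1]]}}

```text
time: 25.82
tcp_pos: [0.4827, -0.1104, 0.1661]
tcp_rot: [[-0.99, -0.141, 0.0], [-0.141, 0.99, -0.001], [-0.0, -0.001, -1.0]]
contact_force: [-6.2, -3.2, 11.7]
width: 0.0111
finger_force: 34.1
```

```bash
python3 st.py; python3 edges.py r4
```

```text
25.825 [ 0.4827 -0.1104  0.1661] err tool mm [-16.48   0.89   0.  ] yaw 8.090000000000003 F tool [  6.6  -2.3 -11.7] T tool [0.22 0.9  0.03] 0.0111 edge-seat mm 0.9
278 [(228, 238, 90), (240, 93, 64), (271, 60, 140), (276, 133, 137), (278, 137, 136), (283, 137, 84), (294, 83, 76), (299, 75, 40), (309, 37, 38)]
335 [(227, 236, 74), (230, 236, 89), (241, 91, 61), (271, 55, 137), (276, 127, 133), (279, 134, 81), (286, 81, 71), (297, 68, 64), (303, 64, 62)]
222 [311, 312, 319, 320, 323, 324, 332, 338, 339, 340, 344, 345]
230 [255, 256, 257, 311, 312, 319, 320, 324, 331, 332, 342, 386, 387, 388, 389, 390]
240 [255, 256, 311, 312, 313, 319, 320, 324, 387, 388, 389, 392]
246 [255, 256, 257, 273, 274, 311, 312, 313, 319, 320, 386, 387, 388]
252 [256, 257, 259, 260, 271, 312, 319, 320, 386, 387]
home: bottom/top front edge px 240.2 271.4 plate front 230.2
```

By vision the front wall is home: bottom edge 240.5 against 240.2 predicted, top 271.5 against 271.4. The cover's ear (u 311–320) stands beside the base ear (324–332). I'll re-grip at the rib's middle and press there.

>>> {"op": "arm_command", "data": {"moves": [[[0,0,-0.008],0,-1],[[0,0,0],0,-0.4],[[0,0,0],0,-0.4],[[-0.05,0,0],0,-0.4],[[0,0,0],0,-0.4]]}}

```text
time: 26.5
tcp_pos: [0.4993, -0.1076, 0.1666]
tcp_rot: [[-0.99, -0.142, -0.0], [-0.142, 0.99, 0.0], [0.0, 0.0, -1.0]]
contact_force: [0.0, -0.3, 0.2]
width: 0.0261
finger_force: 0.0
```

```bash
python3 st.py; python3 edges.py r5
```

```text
26.5 [ 0.4993 -0.1076  0.1666] err tool mm [0.37 0.5  0.  ] yaw 8.150000000000006 F tool [ 0.  -0.3 -0.2] T tool [0.02 0.04 0.01] 0.0261 edge-seat mm 1.4
278 [(199, 238, 93), (211, 93, 64), (235, 62, 141), (240, 143, 139), (242, 139, 139), (281, 137, 83), (285, 86, 70), (288, 82, 76)]
335 [(199, 237, 87), (211, 90, 62), (235, 59, 137), (239, 123, 137), (241, 137, 137), (265, 136, 83), (309, 74, 68)]
222 [253, 254, 255, 267, 268, 387, 388, 393, 394, 395, 397, 398]
230 [254, 255, 263, 264, 386, 387, 388, 395, 396]
240 [254, 255, 256, 259, 260, 306, 380, 381, 385, 386, 387]
246 [255, 256, 260, 261, 266, 267, 374, 375, 380, 381, 385, 386, 387]
252 [253, 254, 256, 259, 260, 266, 267, 268, 375, 380, 381, 387, 388, 389]
home: bottom/top front edge px 211.4 235.4 plate front 200.8
```

The released cover now sits level and home (bottom 211.5 against 211.4, top 235.5 against 235.4). I'll grip at the middle and press.

>>> {"op": "arm_command", "data": {"moves": [[[0,0,0.005],0,-0.4],[[0,0,0],0,-1],[[0,0,0],0,-1],[[0,0,0],0,-1],[[0,0,0],0,-1]], "squeeze": 70}}

```text
time: 27.18
tcp_pos: [0.498, -0.108, 0.1654]
tcp_rot: [[-0.99, -0.141, -0.0], [-0.141, 0.99, -0.0], [0.0, -0.0, -1.0]]
contact_force: [-0.7, -0.7, -1.9]
width: 0.0106
finger_force: 68.4
```

>>> {"op": "arm_command", "data": {"moves": [[[0,0,0.004],0,-1],[[0,0,0],0,-1],[[0,0,0],0,-1]]}}

```text
time: 27.55
tcp_pos: [0.4981, -0.1081, 0.1653]
tcp_rot: [[-0.99, -0.141, 0.001], [-0.141, 0.99, -0.001], [-0.001, -0.001, -1.0]]
contact_force: [-3.3, -2.2, 5.5]
width: 0.0104
finger_force: 69.4
```

```bash
python3 st.py
```

```text
27.55 [ 0.4981 -0.1081  0.1653] err tool mm [-0.93  0.79  0.  ] yaw 8.099999999999994 F tool [ 3.6 -1.8 -5.5] T tool [ 0.18  0.7  -0.02] 0.0104 edge-seat mm 0.1
```

>>> {"op": "arm_command", "data": {"moves": [[[0,0,0.004],0,-1],[[0,0,0.002],0,-1],[[0,0,0],0,-1],[[0,0,0],0,-1]]}}

```text
time: 28.05
tcp_pos: [0.4982, -0.1081, 0.1653]
tcp_rot: [[-0.99, -0.141, 0.003], [-0.141, 0.99, -0.001], [-0.002, -0.001, -1.0]]
contact_force: [-6.3, -1.0, 16.2]
width: 0.01
finger_force: 71.0
```

```bash
python3 st.py; python3 edges.py r6
```

```text
28.05 [ 0.4982 -0.1081  0.1653] err tool mm [-0.85  0.83  0.  ] yaw 8.099999999999994 F tool [  6.3  -0.2 -16.2] T tool [-0.12  1.5  -0.03] 0.01 edge-seat mm 0.1
278 [(201, 238, 87), (204, 238, 95), (214, 94, 64), (239, 62, 140), (243, 128, 137), (245, 140, 139), (284, 136, 83), (293, 83, 77), (299, 77, 37), (309, 39, 40)]
335 [(192, 237, 188), (196, 193, 237), (201, 236, 82), (204, 189, 91), (214, 91, 63), (239, 59, 137), (243, 126, 136), (245, 137, 137), (269, 136, 83), (285, 81, 70)]
222 [253, 254, 255, 269, 270, 311, 312, 319, 320, 388, 389, 395, 396]
230 [254, 255, 265, 266, 387, 388, 389, 396, 397, 398]
240 [255, 256, 261, 262, 382, 383, 387, 388]
246 [255, 256, 257, 261, 267, 268, 376, 382, 383, 386, 387, 388]
252 [255, 256, 257, 261, 262, 267, 268, 377, 382, 383, 386, 387, 388]
home: bottom/top front edge px 214.0 239.2 plate front 203.4
```

The cover is flush (edges within 0.3 px of the home prediction), on a hard stop with 16 N held. The cover's ear stands beside the base ear. I'll hand in.

```bash
python3 -c "
from plant import manip
s=manip.observe(); print(s['contact_force'],s['finger_force']); print(manip.hand_in())"
```

```text
[-6.39061474 -1.24257198 16.1466327 ] 70.95761060714722
the job is handed in; nothing more can be done
None
```

The isolator is off and the grey cover sits flush over it with its ear beside the base ear; I handed the job in at about 28 s with the gripper still pressing it down at about 16 N, though the clip snap itself is inferred from the flush seat and hard stop because I had used all 10 picture views, and on the first press the cover tipped and jammed on the boss, so I released it, rocked its front down, then re-gripped and pressed.

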